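Fetch the sample jar from behind the reagent bottles and weigh it

ROBOT

A 6-joint arm with a two-finger parallel gripper is mounted at the origin on the work surface. World frame = base frame: x ahead of the robot, y to its left, z up, the work surface at z = 0. Lengths are in m, angles in degrees, forces in N, time in s.
With the tool pointing down it reaches from about 0.3 to 0.75 m from the base axis. Payload 8.5 kg.
Tool frame: the origin (TCP) lies at the very end of the fingers, on their centre line; the grasp point (between the pads) lies 19 mm behind it (env.grip_point_offset is the distance from the TCP to the grasp point, in m); z points along the fingers, y is the direction in which the jaws open and shut (so a half turn about z gives the same grasp; the last joint's range is limited). The gripper opens to 85 mm and grips with 20 to 120 N. Pads are 22 mm wide; open, the fingers measure 114 mm over their backs; the gripper's body (76 mm by 85 mm) begins 54 mm behind the grasp point. The pads swing forward as they close: fully open they stand 13 mm farther back than shut.
Start: joints at [55.159, 21.807, 74.336, -0, 83.858, -12.336], TCP at [0.211, 0.508, 0.208] pointing down, gripper open.
Joint ranges: [-178.18, 178.18], [-50.72, 133.34], [12.68, 142.11], [-81.47, 261.47], [9.98, 163.14], [-165.26, 165.26]. Speed limits (degrees/s): [136.94, 136.94, 180, 180, 180, 180].

INTERFACE

Orientations are given as a 3x3 rotation matrix whose columns are the frame's x, y, z axes.
In Python, from rig import env gives the robot as it stands.
- The arm moves only by the tool move_arm, never from a script. Its argument "moves" is a list of rows, each a list of 4 numbers: the shift along the tool's x, y, z in mm, then the turn about the tool's z in rad. In form: [[tx, ty, tz, spin], ...]. A call has 1 to 20 rows; each row is the pose to reach, as a shift and turn from the pose commanded when the call began, along the tool's axes at that moment; what a row does not reach only later rows make up. A row lasts 1/10 s, in which the tool goes at most 50 mm and 8.59 degrees, less where a joint would pass 70% of its speed; a pose out of reach is approached as far as the arm can. A call with a gripper value outside its range is refused whole. "grip" is the closure, from 0 (fully open) to 1 (shut), set as the call begins (left out, the last holds). The fingers move at their own pace and stop on an object; "grip_force" is the grip in N (left out, the last holds). Time passes only in rows, so rows that repeat a pose let the fingers close. It gives the time, the measured TCP pose, the force and the opening at its end, in the units of the state.
- env.observe(): the state, without advancing time (a new reading comes with each control period).
- env.get_image(name): name is "scene" or "top" or "wrist"; returns the picture (384x512x3 uint8, red, green, blue); there is no depth.
- env.get_calibration(name): a dict with "fovy" (degrees; the focal length in pixels is half the picture's height over the tangent of half this angle, whatever the lens; pixels are square), "cx", "cy" (the principal point, pixels), "extrinsics" (4x4, takes a point from world to camera coordinates); the wrist camera has in their place "tool_from_camera" (4x4, takes a point from camera to tool coordinates, whose origin is the TCP and whose axes are the flange's). Camera axes: x right, y up, looking along -z (the intrinsics and any distortion apply to the point x, -y, -z); pixel columns grow to the right and rows downward; lengths in m; the calibration is good to about 2 mm. A picture is of the moment at which its call begins: read the wrist's pose just before it. get_calibration takes no time and is no camera call.
- env.close_job(): hands the job in, once; it reports no verdict.
Trained networks look in the newest picture that a camera, given by its name, has taken for a name from the list of things; names that differ only in an ending like _2 or _b are one class to them, and where a whole thing is asked for, a point or a joint stands for the part that bears it (a point fixed in the world has none). Each returns a list of dicts, best first, with "conf" (0 to 1); they miss things now and then, are a little off and sometimes report something else, mostly with a low value. They report only what shows in the picture. A call takes as long as a camera call.
- env.silhouettes(camera, name): "region" (384x512 bool, what is visible of it) and "point" ([row, column] in pixels, amid what is visible of it).
- env.tip_of(camera, name): "point" ([row, column] in pixels: a listed point, or the origin of a listed thing).
The state is a dict: "time_s": time; "q": joint angles; "qvel": joint speeds; "joint_efforts": joint torques, N m; "position": TCP position; "tool_rot": TCP orientation; "ft_force": force on the tool from outside, world axes, zero at the start; "wrist_torque": the same for the moment, N m; "grip_width": finger opening in m.
Only numpy, scipy, OpenCV 4.12 (cv2) and the standard library are available. Lean on these libraries where they do the work, as an engineer would, in place of code of your own. Each camera call takes 0.05 s, during which the arm holds its last target.

TASK

The amber sample jar is boxed in by three bottles in the spill tray: first clear all three bottles onto the dark side mat, then set the jar gently down in the middle of the balance's pan while they wait there, and afterwards put every bottle back in the tray, centred on the pad of its own colour. Keep the jar and bottles upright, and leave the green beaker where it stands.

Things in the scene. Friction and masses are not known exactly. Their poses are not given: they have to be found in the camera images.
- red_bottle_mid (a point): The red bottle: white plastic bottle with red cap and red band. 125 mm tall; round straight body 44 mm in diameter up to 82 mm, narrowing to the cap, which is 34 mm in diameter and takes the top 27 mm. This point is on its axis half-way up (62.5 mm above its foot). About 0.16 kg. At the start it stands on the red pad, with 14 mm free between it and the jar.
- yellow_bottle_mid (a point): The yellow bottle: white plastic bottle with yellow cap and yellow band. 125 mm tall; round straight body 44 mm in diameter up to 82 mm, narrowing to the cap, which is 34 mm in diameter and takes the top 27 mm. This point is on its axis half-way up (62.5 mm above its foot). About 0.16 kg. At the start it stands on the yellow pad, with 14 mm free between it and the jar.
- blue_bottle_mid (a point): The blue bottle: white plastic bottle with blue cap and blue band. 125 mm tall; round straight body 44 mm in diameter up to 82 mm, narrowing to the cap, which is 34 mm in diameter and takes the top 27 mm. This point is on its axis half-way up (62.5 mm above its foot). About 0.16 kg. At the start it stands on the blue pad, with 14 mm free between it and the jar.
- red_pad: The red pad: fixed flat red disc, 54 mm in diameter and 2 mm thick, the red bottle's home in the spill tray. Origin at the middle of its underside. One pad lies on each side of the jar and one before it, each 58 mm from the jar's middle; which colour lies where differs from time to time.
- yellow_pad: The yellow pad: fixed flat yellow disc, 54 mm in diameter and 2 mm thick, the yellow bottle's home in the spill tray. Origin at the middle of its underside. One pad lies on each side of the jar and one before it, each 58 mm from the jar's middle; which colour lies where differs from time to time.
- blue_pad: The blue pad: fixed flat blue disc, 54 mm in diameter and 2 mm thick, the blue bottle's home in the spill tray. Origin at the middle of its underside. One pad lies on each side of the jar and one before it, each 58 mm from the jar's middle; which colour lies where differs from time to time.
- jar_mid (a point): The sample jar: squat amber jar with a small white label and a black lid with a white spot, 44 mm in diameter and 50 mm tall, round and straight-sided. This point is on its axis half-way up (25 mm above its foot). About 0.12 kg. It stands amid the bottles on the 5 mm floor of the fixed grey spill tray, 165 x 200 mm, rim 14 mm high. A 58 mm tall pipette-tip box stands behind the tray.
- mat: The side mat: fixed dark rubber mat, 280 mm (its x) by 120 mm (its y), 3 mm thick, empty at the start. Origin at the middle of its underside. It lies to one side of the tray, the balance to the other; which side differs from time to time. A pen lies beyond its end.
- balance: The balance: fixed white laboratory balance 210 x 160 mm, with a round flat steel pan 110 mm in diameter. The origin lies on the table straight below the pan's middle; the pan's top is 60 mm above it, and is the highest part. A brass check weight stands beyond it.
- beaker: A beaker of green glass, 64 mm across and 85 mm tall, standing loose between the robot and the tray. Origin at the middle of its underside. To be left where it is.

How it is judged:
By the outcome, as a careful person would: the job done as asked, in the order asked, and still so for the second after the job is handed in, with the robot touching nothing.
It also fails if it takes over 152 s, if anything falls off the work surface, if the arm or the gripper's body presses on something with over 40 N, if the wrist force passes 120 N, or if a joint passes its speed limit or range.

## Working session

There is one attempt and no reset: what is moved stays moved. The work goes in short steps, Python scripts to look and compute and a tool call to move; the robot and the scene stay as the last step left them, time stands still between calls to the robot, and variables do not carry over. Pictures are saved under pics/ and viewed, and the job is handed in when it is done.

Besides the shell and the picture viewer there is one more tool, called as name(argument=value, ...), one argument or row to a line, values as JSON. move_arm: Moves the arm, as the interface text tells. Its arguments: {"type":"object","properties":{"moves":{"type":"array"},"grip":{"type":"number"},"grip_force":{"type":"number"}},"required":["moves"]}

```bash
ls; mkdir -p pics
python3 - <<'E'
from rig import env
import cv2,numpy as np
np.set_printoptions(precision=4,suppress=True)
s=env.observe();print({k:s[k] for k in ['time_s','q','position','tool_rot','grip_width']})
for n in ['scene','top','wrist']:
    cv2.imwrite(f'pics/{n}0.png',env.get_image(n)[:,:,::-1]);print(n,env.get_calibration(n))
print(env.grip_point_offset)
E
```

```text
pics
{'time_s': 0.0, 'q': array([ 55.159 ,  21.8401,  74.3864,   0.0006,  83.8592, -12.3365]), 'position': array([0.2103, 0.5078, 0.2073]), 'tool_rot': array([[-0.9238,  0.3828, -0.0009],
       [ 0.3828,  0.9238, -0.0012],
       [ 0.0003, -0.0015, -1.    ]]), 'grip_width': 0.08528437250259764}
scene {'fovy': 46.4607095531353, 'cx': 258.7037605784861, 'cy': 189.00561861879723, 'extrinsics': array([[-0.4201,  0.9074, -0.0101,  0.2316],
       [-0.6364, -0.2866,  0.7162,  0.2811],
       [ 0.6469,  0.3073,  0.6979, -1.3342],
       [ 0.    ,  0.    ,  0.    ,  1.    ]])}
top {'fovy': 42.183105241197346, 'cx': 246.54626690376568, 'cy': 194.81253391308448, 'extrinsics': array([[ 0.0227, -0.9997,  0.0001, -0.0128],
       [ 0.9779,  0.0222,  0.208 , -0.5351],
       [-0.2079, -0.0046,  0.9781, -1.0992],
       [ 0.    ,  0.    ,  0.    ,  1.    ]])}
wrist {'fovy': 61.92663499284371, 'cx': 256.8386196534525, 'cy': 195.73193500569104, 'tool_from_camera': array([[ 0.0003,  0.9538,  0.3003,  0.0766],
       [ 1.    , -0.0003,  0.0001, -0.001 ],
       [ 0.0002,  0.3003, -0.9538, -0.1655],
       [ 0.    ,  0.    ,  0.    ,  1.    ]])}
0.0187
```

View pics/scene0.png

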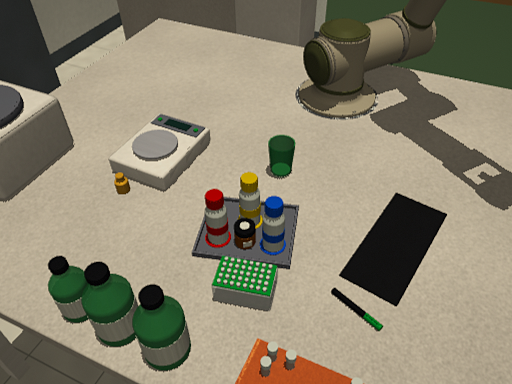

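View pics/top0.png

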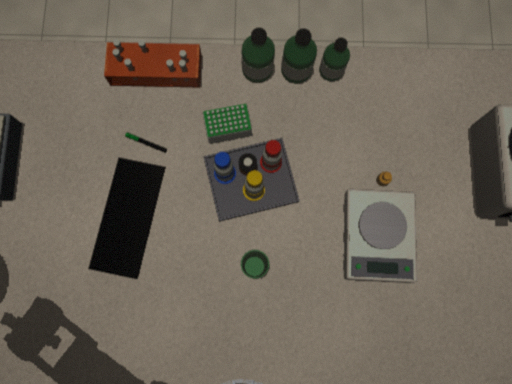

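```bash
cat > h.py <<'E'
from rig import env
import cv2,numpy as np
np.set_printoptions(precision=4,suppress=True)
def cam(n):
    c=env.get_calibration(n);f=192/np.tan(np.radians(c['fovy']/2))
    if n=='wrist':
        s=env.observe();T=np.eye(4);T[:3,:3]=s['tool_rot'];T[:3,3]=s['position'];W=T@np.array(c['tool_from_camera'])
    else: W=np.linalg.inv(c['extrinsics'])
    return f,c['cx'],c['cy'],W
def ray(cm,p):
    f,cx,cy,W=cm;r,c=p
    d=np.array([(c-cx)/f,-(r-cy)/f,-1]);return W[:3,3],W[:3,:3]@d
def atz(cm,p,z):
    o,d=ray(cm,p);return o+d*(z-o[2])/d[2]
def proj(cm,P):
    f,cx,cy,W=cm;q=np.linalg.inv(W)@np.r_[P,1];return np.array([cy+f*q[1]/q[2],cx-f*q[0]/q[2]])
E
python3 - <<'E'
from h import *
Z={'red_bottle_mid':.0695,'yellow_bottle_mid':.0695,'blue_bottle_mid':.0695,'jar_mid':.03,'red_pad':.005,'yellow_pad':.005,'blue_pad':.005,'mat':0,'balance':0,'beaker':0}
for n in ['top','scene']:
    cm=cam(n)
    for k,z in Z.items():
        r=env.tip_of(n,k)
        for e in r[:2]: print(n,k,round(e['conf'],2),np.round(e['point'],1),atz(cm,e['point'],z))
E
```

```text
top red_bottle_mid 0.83 [155.1 270.9] [ 0.6285 -0.0554  0.0695]
top yellow_bottle_mid 0.65 [184.6 257.6] [ 0.5571 -0.0256  0.0695]
top blue_bottle_mid 0.91 [168.4 219.2] [0.5937 0.0641 0.0695]
top blue_bottle_mid 0.53 [212.9 128.2] [0.4843 0.2677 0.0695]
top jar_mid 0.8 [164.2 243.9] [0.616  0.0076 0.03  ]
top jar_mid 0.68 [213.7 126.6] [0.489 0.281 0.03 ]
top red_pad 0.46 [164.5 273.5] [ 0.6239 -0.0649  0.005 ]
top red_pad 0.33 [185.4 251.4] [ 0.5699 -0.0117  0.005 ]
top yellow_pad 0.57 [184.6 255.7] [ 0.5721 -0.0221  0.005 ]
top blue_pad 0.63 [174.2 224.1] [0.5965 0.0557 0.005 ]
top mat 0.83 [214.1 126.6] [0.493  0.2883 0.    ]
top balance 0.7 [228.5 378.2] [ 0.4717 -0.3184  0.    ]
top balance 0.45 [174.1 224.7] [0.5981 0.0545 0.    ]
top beaker 0.82 [266.5 254.9] [ 0.3745 -0.0241  0.    ]
scene red_bottle_mid 0.65 [157.5 160.5] [ 0.5236 -0.2605  0.0695]
scene red_bottle_mid 0.56 [215.3 218.6] [ 0.6266 -0.0529  0.0695]
scene yellow_bottle_mid 0.93 [197.4 246.8] [ 0.558  -0.0234  0.0695]
scene blue_bottle_mid 0.6 [223.6 272.1] [0.6027 0.0536 0.0695]
scene jar_mid 0.72 [232.5 245.1] [ 0.6156 -0.0005  0.03  ]
scene red_pad 0.58 [239.4 219. ] [ 0.6363 -0.052   0.005 ]
scene yellow_pad 0.39 [216.5 249.2] [ 0.5522 -0.0224  0.005 ]
scene blue_pad 0.52 [247.8 275.7] [0.6078 0.0647 0.005 ]
scene blue_pad 0.43 [168.2 279.9] [ 0.3779 -0.0231  0.005 ]
scene mat 0.79 [241.8 399. ] [0.4836 0.2908 0.    ]
scene balance 0.79 [163.6 158.4] [ 0.4811 -0.3087  0.    ]
scene beaker 0.56 [169.4 278.8] [ 0.3779 -0.0259  0.    ]
```

The tray is centred about (0.61, 0), with blue on the left, yellow in front and red on the right. The mat is on the left at about (0.49, 0.29) and the balance on the right at about (0.475, -0.31). Next I'll take a closer wrist view.

```bash
cat >> h.py <<'E'
def plan(P,phi=None):
    "shift mm in tool axes & spin rad to reach TCP P with tool x at (-cos phi,-sin phi)"
    s=env.observe();R=np.array(s['tool_rot']);d=R.T@(np.array(P)-s['position'])*1000
    sp=0
    if phi is not None:
        x=np.array([-np.cos(phi),-np.sin(phi),0]);sp=np.arctan2(x@R[:,1],x@R[:,0])
    return np.round(d,1),round(float(sp),4)
E
python3 - <<'E'
from h import *
print(plan([.57,0,.32],np.radians(14)))
E
```

```text
(array([-526.6, -331.8, -112.1]), -0.6372)
```

move_arm(
  moves=[
    [-20,-13,-30,-0.05],
    [-60,-38,-70,-0.15],
    [-100,-63,-112,-0.25],
    [-140,-88,-112,-0.35],
    [-180,-113,-112,-0.45],
    [-220,-139,-112,-0.55],
    [-260,-164,-112,-0.637],
    [-300,-189,-112,-0.637],
    [-340,-214,-112,-0.637],
    [-380,-239,-112,-0.637],
    [-420,-265,-112,-0.637],
    [-460,-290,-112,-0.637],
    [-495,-312,-112,-0.637],
    [-527,-332,-112,-0.637],
    [-527,-332,-112,-0.637],
    [-527,-332,-112,-0.637],
    [-527,-332,-112,-0.637],
    [-527,-332,-112,-0.637],
  ],
)

```text
time_s: 2.95
position: [0.5698, 0.0007, 0.3205]
tool_rot: [[-0.97, -0.243, 0.001], [-0.243, 0.97, -0.0], [-0.001, -0.0, -1.0]]
ft_force: [-0.5, -0.0, -0.3]
grip_width: 0.0856
```

Run:
```python
from h import *
s=env.observe();print(s['time_s'],s['position'],s['tool_rot'],s['q'])
cm=cam('wrist');cv2.imwrite('pics/wrist1.png',env.get_image('wrist')[:,:,::-1])
for k,z in {'red_bottle_mid':.0695,'yellow_bottle_mid':.0695,'blue_bottle_mid':.0695,'jar_mid':.03,'red_pad':.005,'yellow_pad':.005,'blue_pad':.005}.items():
    for e in env.tip_of('wrist',k)[:2]: print(k,round(e['conf'],2),np.round(e['point'],1),atz(cm,e['point'],z))
```

```text
2.95 [0.5698 0.0007 0.3205] [[-0.97   -0.2432  0.0007]
 [-0.2432  0.97   -0.    ]
 [-0.0007 -0.0002 -1.    ]] [ -11.8292   21.0571   57.2817    0.0059  101.62   -115.9033]
red_bottle_mid 0.75 [191.6 204.6] [ 0.634  -0.0575  0.0695]
red_bottle_mid 0.54 [176.6 284.4] [0.5873 0.0421 0.0695]
yellow_bottle_mid 0.97 [144.9 249.1] [ 0.5577 -0.0138  0.0695]
blue_bottle_mid 0.88 [185.8 289.6] [0.598  0.0523 0.0695]
red_pad 0.57 [176.5 213.4] [ 0.6283 -0.055   0.005 ]
yellow_pad 0.44 [137.8 246.7] [ 0.558 -0.019  0.005]
blue_pad 0.56 [176.3 285.5] [0.6008 0.053  0.005 ]
```

View pics/wrist1.png

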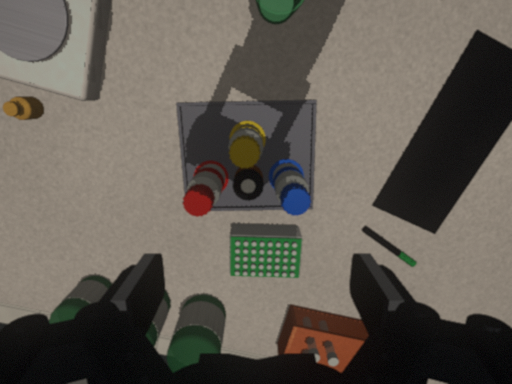

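```bash
cat >> h.py <<'E'
from scipy.optimize import least_squares
def hullmask(cm,x,y,z0,z1,r):
    t=np.linspace(0,2*np.pi,48,endpoint=False)
    P=[proj(cm,[x+r*np.cos(a),y+r*np.sin(a),z])[::-1] for z in (z0,z1) for a in t]
    return cv2.convexHull(np.array(P,np.float32))
def cen(h):
    m=cv2.moments(h);return np.array([m['m01'],m['m10']])/m['m00']
def cap_fit(n,img,cm,color,guess,z0=.105,z1=.132,r=.017):
    hsv=cv2.cvtColor(img,cv2.COLOR_RGB2HSV).astype(int);H,S,V=hsv[...,0],hsv[...,1],hsv[...,2]
    m={'red':((H<8)|(H>172)),'yellow':(H>20)&(H<34),'blue':(H>105)&(H<130)}[color]&(S>140)&(V>60)
    h0=hullmask(cm,*guess,z0,z1,r)
    nl,lab,st,c=cv2.connectedComponentsWithStats(m.astype(np.uint8),connectivity=4)
    g=cen(h0);best=min((i for i in range(1,nl) if st[i,4]>40),key=lambda i:np.hypot(*(c[i][::-1]-g)))
    tgt=c[best][::-1]
    f=lambda p:cen(hullmask(cm,*p,z0,z1,r))-tgt
    s=least_squares(f,guess,diff_step=1e-3)
    return s.x,st[best,4],cv2.contourArea(hullmask(cm,*s.x,z0,z1,r))
E
python3 - <<'E'
from h import *
G={'red':(.628,-.055),'yellow':(.557,-.018),'blue':(.6,.055)}
for n in ['wrist','top','scene']:
    cm=cam(n);im=env.get_image(n)
    for k in G: print(n,k,*cap_fit(n,im,cm,k,G[k]))
E
```

```text
wrist red [ 0.6322 -0.0587] 604 820.5088567634812
wrist yellow [ 0.5589 -0.0178] 758 804.1065073612845
wrist blue [0.6013 0.0558] 611 805.3348430600017Traceback (most recent call last):
  File "<stdin>", line 5, in <module>
  File "h.py", line 36, in cap_fit
    g=cen(h0);best=min((i for i in range(1,nl) if st[i,4]>40),key=lambda i:np.hypot(*(c[i][::-1]-g)))
                   ~~~^^^^^^^^^^^^^^^^^^^^^^^^^^^^^^^^^^^^^^^^^^^^^^^^^^^^^^^^^^^^^^^^^^^^^^^^^^^^^^^
ValueError: min() iterable argument is empty
```

```bash
sed -i 's/(S>140)&(V>60)/(S>120)\&(V>35)/' h.py
python3 - <<'E'
from h import *
G={'red':(.628,-.055),'yellow':(.557,-.018),'blue':(.6,.055)}
for n in ['wrist1','top0','scene0']:
    cm=cam(n[:-1]);im=cv2.imread(f'pics/{n}.png')[:,:,::-1].copy()
    for k in G:
        try:print(n,k,*cap_fit(n,im,cm,k,G[k]))
        except Exception as e: print(n,k,e)
im=cv2.imread('pics/wrist1.png');cv2.imwrite('pics/crop1.png',cv2.resize(im[85:290,170:330],None,fx=4,fy=2.9*1,interpolation=2))
im=cv2.imread('pics/wrist1.png')[90:220,165:330];cv2.imwrite('pics/crop1.png',cv2.resize(im,None,fx=4,fy=4,interpolation=2))
E
```

```text
wrist1 red [ 0.6294 -0.059 ] 748 821.7937708751997
wrist1 yellow [ 0.559  -0.0188] 796 804.692748925765
wrist1 blue [0.6001 0.0532] 714 804.8722367146984
top0 red [ 0.6308 -0.0571] 207 229.16242751828395
top0 yellow [ 0.5604 -0.0165] 227 225.71614702721126
top0 blue [0.6014 0.0555] 197 228.18183448538184
scene0 red [ 0.6311 -0.0565] 334 350.155733577325
scene0 yellow [ 0.5605 -0.0163] 313 322.8405306485947
scene0 blue [0.6019 0.0554] 340 361.56594818178564
```

View pics/crop1.png

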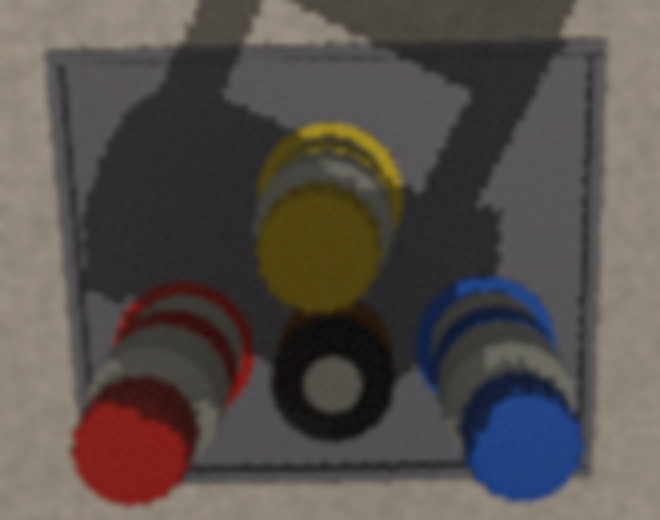

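Run:
```python
from h import *
for n,box in [('top0',(150,285,85,175)),('scene0',(185,310,335,455))]:
    cm=cam(n[:-1]);im=cv2.imread(f'pics/{n}.png');g=im.max(2)
    m=np.zeros_like(g);a,b,c,d=box;m[a:b,c:d]=(g[a:b,c:d]<25)
    m=cv2.morphologyEx(m,cv2.MORPH_OPEN,np.ones((9,9)))
    ct=max(cv2.findContours(m,0,1)[0],key=cv2.contourArea)
    ap=cv2.approxPolyDP(ct,6,True)[:,0]
    C=np.array([atz(cm,p[::-1],.003) for p in ap]);print(n,C[:,:2].tolist(),C.mean(0),[np.linalg.norm(C[i]-C[i-1]) for i in range(len(C))])
# pan
for n,(a,b,c,d) in [('top0',(195,255,352,412)),('scene0',(125,165,128,182))]:
    cm=cam(n[:-1]);im=cv2.imread(f'pics/{n}.png')[a:b,c:d]
    cv2.imwrite(f'pics/pan_{n}.png',cv2.resize(im,None,fx=7,fy=7,interpolation=cv2.INTER_CUBIC))
cm=cam('top')
for p in ['top','scene']:
    cm=cam(p); im=cv2.imread(f'pics/{p}0.png')
    for k,(x,y,z,r) in {'pan':(.476,-.314,.06,.055)}.items():
        h=hullmask(cm,x,y,z,z,r); print(p,h[:,0].min(0),h[:,0].max(0))
```

```text
top0 [[0.6247016718144853, 0.31598515975808505], [0.36205934384097194, 0.3597344784297936], [0.3481778064155671, 0.2525958913483299], [0.6092187183637146, 0.2113989228827821]] [0.486  0.2849 0.003 ] [np.float64(0.10572607432083969), np.float64(0.26626114122715183), np.float64(0.10803413313904686), np.float64(0.2642717312189705)]
scene0 [[0.3570761139830724, 0.251397411425021], [0.5992532707398415, 0.2073319195887759], [0.6187761518931864, 0.2153326007531176], [0.6292387234921126, 0.31985212811992536], [0.3935227557982026, 0.363180648273882], [0.3642264016190758, 0.3566504732452134]] [0.4937 0.2856 0.003 ] [np.float64(0.10549565695232589), np.float64(0.24615349444109644), np.float64(0.021098667911057353), np.float64(0.10504188214918625), np.float64(0.23966513739926434), np.float64(0.030015321988842426)]
top [358.918  199.3056] [407.0852 246.9287]
scene [130.4261 129.2807] [176.522  157.7267]
```

View pics/pan_top0.png

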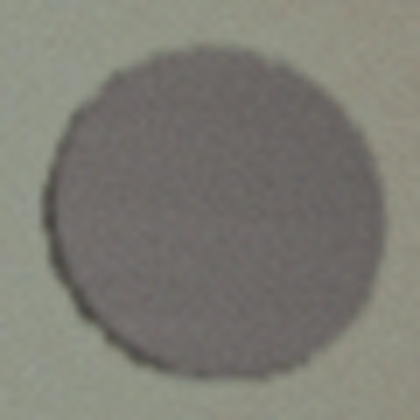

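View pics/pan_scene0.png

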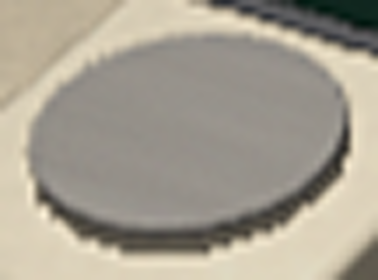

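Run:
```python
from h import *
print(atz(cam('top'),(224.7,382.9),.06),atz(cam('scene'),(143.7,154.4),.06))
J=np.array([.616,-.0007]);p=np.radians(15)
B=J+.058*np.array([-np.sin(p),np.cos(p)]);print(B)
print(plan([*B,.22],p)); print(plan([*B,.101],p))
```

```text
[ 0.4718 -0.3136  0.06  ] [ 0.4775 -0.3107  0.06  ]
[0.601  0.0553]
(array([-43.2,  46.5,  99.9]), -0.0175)
(array([-43.2,  46.5, 218.9]), -0.0175)
```

move_arm(
  moves=[
    [-10,11,20,-0.0175],
    [-25,27,55,-0.0175],
    [-38,40,90,-0.0175],
    [-43.2,46.5,110,-0.0175],
    [-43.2,46.5,130,-0.0175],
    [-43.2,46.5,150,-0.0175],
    [-43.2,46.5,170,-0.0175],
    [-43.2,46.5,185,-0.0175],
    [-43.2,46.5,198,-0.0175],
    [-43.2,46.5,208,-0.0175],
    [-43.2,46.5,214,-0.0175],
    [-43.2,46.5,216,-0.0175],
    [-43.2,46.5,216,-0.0175],
    [-43.2,46.5,216,-0.0175],
  ],
  grip=0,
)

```text
time_s: 4.85
position: [0.6013, 0.0552, 0.1045]
tool_rot: [[-0.966, -0.259, 0.001], [-0.259, 0.966, -0.0], [-0.001, -0.0, -1.0]]
ft_force: [-0.2, 1.1, -0.1]
grip_width: 0.085
```

Run:
```python
from h import *
s=env.observe();print(s['position'],s['q'][5]);print(plan([.601,.0553,.104],np.radians(15)))
cv2.imwrite('pics/s2.png',env.get_image('scene')[:,:,::-1])
cv2.imwrite('pics/w2.png',env.get_image('wrist')[:,:,::-1])
```

```text
[0.6013 0.0552 0.1045] -110.97441562544681
(array([0.3, 0.2, 0.5]), -0.0)
```

View pics/s2.png

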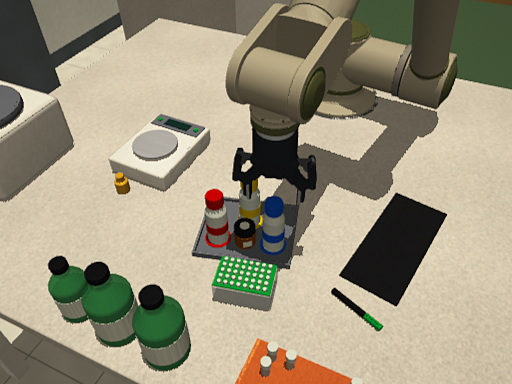

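View pics/w2.png

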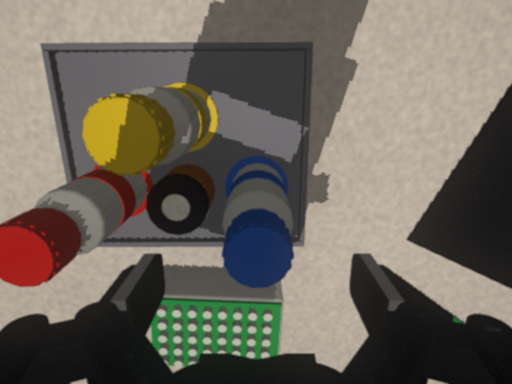

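Run:
```python
from h import *
cm=cam('scene');y=np.array([-.259,.966])
for d in (-.05,0,.05):
  for z in (.105,.117,.132,.18): print(d,z,proj(cm,[.601+d*y[0],.0553+d*y[1],z]))
im=cv2.imread('pics/s2.png')[130:260,200:340];cv2.imwrite('pics/s2c.png',cv2.resize(im,None,fx=4,fy=4,interpolation=2))
```

```text
-0.05 0.105 [207.8906 247.7679]
-0.05 0.117 [203.5702 247.5968]
-0.05 0.132 [198.0489 247.3781]
-0.05 0.18 [179.4208 246.6404]
0 0.105 [210.9648 273.4591]
0 0.117 [206.6418 273.5408]
0 0.132 [201.1163 273.6452]
0 0.18 [182.4662 273.9976]
0.05 0.105 [214.0858 299.5419]
0.05 0.117 [209.7607 299.8841]
0.05 0.132 [204.2314 300.3217]
0.05 0.18 [185.5609 301.7992]
```

View pics/s2c.png

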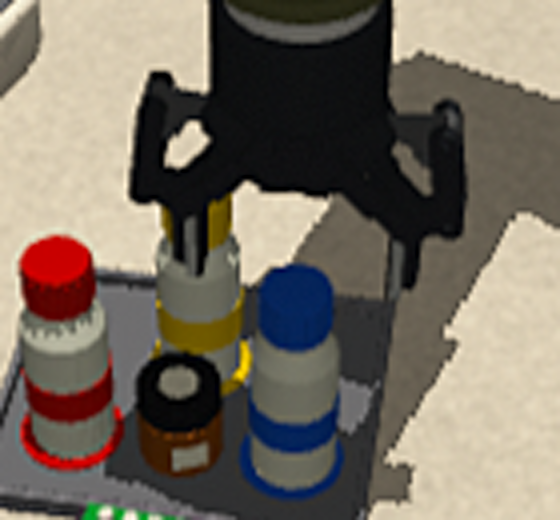

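Run:
```python
from h import *
cm=cam('wrist');s=env.observe();R=s['tool_rot'];p=s['position']
for x in (-.011,0,.011):
 for y in (-.0425,.0425):
  for z in (0,-.013,-.03,-.05): print(x,y,z,proj(cm,p+R@np.array([x,y,z])))
im=cv2.imread('pics/w2.png')[140:384,90:430];cv2.imwrite('pics/w2c.png',cv2.resize(im,None,fx=2.3,fy=2.3,interpolation=2))
```

```text
-0.011 -0.0425 0 [255.6511 184.5716]
-0.011 -0.0425 -0.013 [267.2326 179.3454]
-0.011 -0.0425 -0.03 [285.1608 171.2553]
-0.011 -0.0425 -0.05 [311.7008 159.2792]
-0.011 0.0425 0 [255.726 332.142]
-0.011 0.0425 -0.013 [267.3156 337.5604]
-0.011 0.0425 -0.03 [285.2572 345.9484]
-0.011 0.0425 -0.05 [311.8185 358.3663]
0 -0.0425 0 [238.1961 183.259 ]
0 -0.0425 -0.013 [248.7207 177.8341]
0 -0.0425 -0.03 [265.0677 169.408 ]
0 -0.0425 -0.05 [289.3898 156.8711]
0 0.0425 0 [238.2685 333.5202]
0 0.0425 -0.013 [248.801 339.146]
0 0.0425 -0.03 [265.1608 347.8845]
0 0.0425 -0.05 [289.5037 360.8869]
0.011 -0.0425 0 [220.0929 181.8977]
0.011 -0.0425 -0.013 [229.4698 176.2624]
0.011 -0.0425 -0.03 [244.0851 167.4788]
0.011 -0.0425 -0.05 [265.9463 154.3407]
0.011 0.0425 0 [220.1625 334.9497]
0.011 0.0425 -0.013 [229.547 340.795]
0.011 0.0425 -0.03 [244.1746 349.9063]
0.011 0.0425 -0.05 [266.0558 363.5355]
```

View pics/w2c.png

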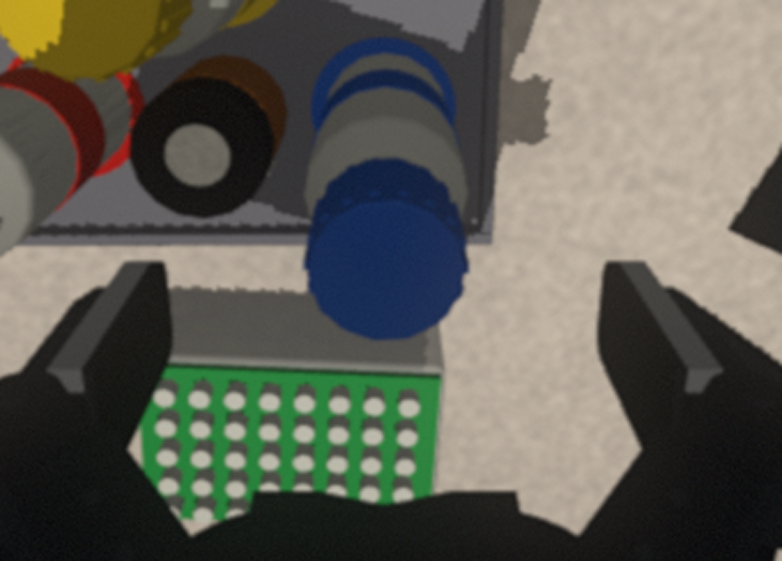

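move_arm(
  moves=[
    [0,0,0,0],
    [0,0,0,0],
    [0,0,0,0],
    [0,0,0,0],
    [0,0,0,0],
    [0,0,0,0],
  ],
  grip=0.47,
  grip_force=30,
)

```text
time_s: 5.55
position: [0.601, 0.0552, 0.1039]
tool_rot: [[-0.966, -0.259, -0.0], [-0.259, 0.966, -0.0], [0.0, 0.0, -1.0]]
ft_force: [0.2, 0.5, -0.2]
grip_width: 0.0454
```

Run:
```python
from h import *
a=env.get_image('scene')[130:260,200:340,::-1]
b=env.get_image('wrist')[140:384,90:430,::-1]
b=cv2.resize(b,(520,372));a=cv2.resize(a,None,fx=2,fy=2.8)
cv2.imwrite('pics/c3.png',np.hstack([b,cv2.resize(a,(280,372))]))
```

```text
(no output)
```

View pics/c3.png

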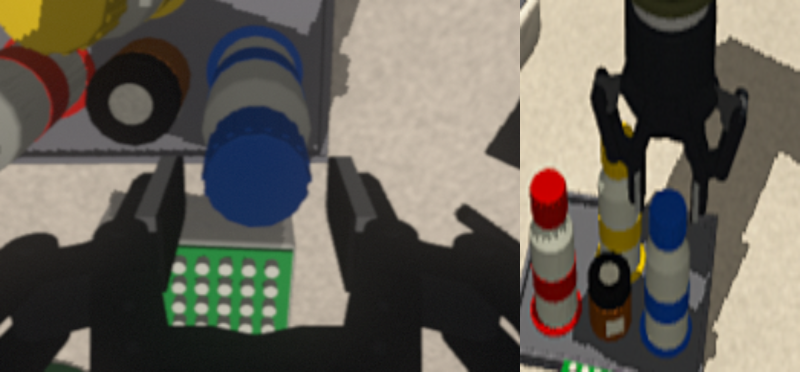

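move_arm(
  moves=[
    [0,0,0,0],
    [0,0,0,0],
    [0,0,0,0],
    [0,0,0,0],
  ],
  grip=0.65,
  grip_force=20,
)

```text
time_s: 6.05
position: [0.6011, 0.0552, 0.1041]
tool_rot: [[-0.966, -0.259, 0.0], [-0.259, 0.966, -0.0], [-0.0, -0.0, -1.0]]
ft_force: [0.5, 0.5, 2.2]
grip_width: 0.0323
```

Run:
```python
from h import *
a=env.get_image('scene')[130:260,200:340,::-1]
b=env.get_image('wrist')[140:384,90:430,::-1]
b=cv2.resize(b,(390,372));a=cv2.resize(a,(400,372))
cv2.imwrite('pics/c4.png',np.hstack([b,a]))
```

```text
(no output)
```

View pics/c4.png

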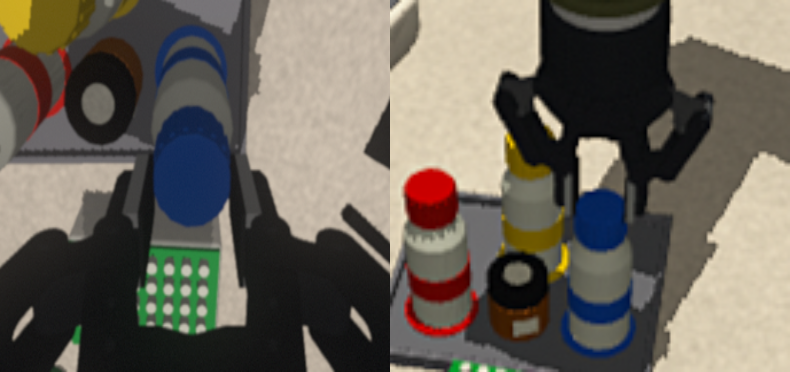

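move_arm(
  moves=[
    [0,0,0,0],
    [0,0,0,0],
    [0,0,2,0],
    [0,0,6,0],
    [0,0,10,0],
    [0,0,13,0],
    [0,0,13,0],
    [0,0,13,0],
  ],
  grip=0.4,
)

```text
time_s: 6.95
position: [0.601, 0.0553, 0.0909]
tool_rot: [[-0.966, -0.259, -0.0], [-0.259, 0.966, 0.0], [0.0, 0.0, -1.0]]
ft_force: [0.3, 0.7, 0.1]
grip_width: 0.0511
```

move_arm(
  moves=[
    [0,0,0,0],
    [0,0,0,0],
    [0,0,0,0],
    [0,0,0,0],
    [0,0,0,0],
    [0,0,0,0],
  ],
  grip=0.75,
  grip_force=40,
)

```text
time_s: 7.55
position: [0.6012, 0.0552, 0.0913]
tool_rot: [[-0.966, -0.259, 0.001], [-0.259, 0.966, -0.0], [-0.001, -0.0, -1.0]]
ft_force: [-0.8, 0.7, 4.8]
grip_width: 0.0325
```

Run:
```python
from h import *
s=env.observe();print(s['grip_width'],s['ft_force'])
a=env.get_image('scene')[130:260,200:340,::-1]
b=env.get_image('wrist')[140:384,90:430,::-1]
b=cv2.resize(b,(390,372));a=cv2.resize(a,(400,372))
cv2.imwrite('pics/c5.png',np.hstack([b,a]))
```

```text
0.03251547536167398 [-0.7644  0.6589  4.7581]
```

View pics/c5.png

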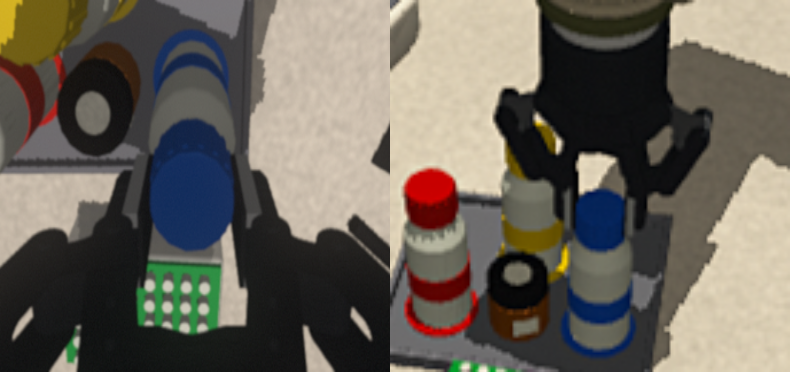

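move_arm(
  moves=[
    [0,0,-3,0],
    [0,0,-10,0],
    [0,0,-20,0],
    [0,0,-32,0],
    [0,0,-45,0],
    [0,0,-58,0],
    [0,0,-70,0],
    [0,0,-80,0],
    [0,0,-85,0],
    [0,0,-85,0],
  ],
  grip=0.8,
  grip_force=50,
)

```text
time_s: 8.65
position: [0.6012, 0.0552, 0.1766]
tool_rot: [[-0.966, -0.259, 0.001], [-0.259, 0.966, -0.0], [-0.001, -0.0, -1.0]]
ft_force: [-0.6, -0.8, -1.2]
grip_width: 0.0324
```

Run:
```python
from h import *
s=env.observe();print(s['grip_width'],s['ft_force'])
a=env.get_image('scene')[90:260,180:400,::-1]
b=env.get_image('wrist')[:,:,::-1]
b=cv2.resize(b,(390,372));a=cv2.resize(a,(400,372))
cv2.imwrite('pics/c6.png',np.hstack([b,a]));print(plan([.5715,.272,.177],np.radians(15)))
```

```text
0.03235235610259948 [-0.551  -0.7886 -1.2172]
(array([-27.8, 217. ,  -1.5]), -0.0001)
```

View pics/c6.png

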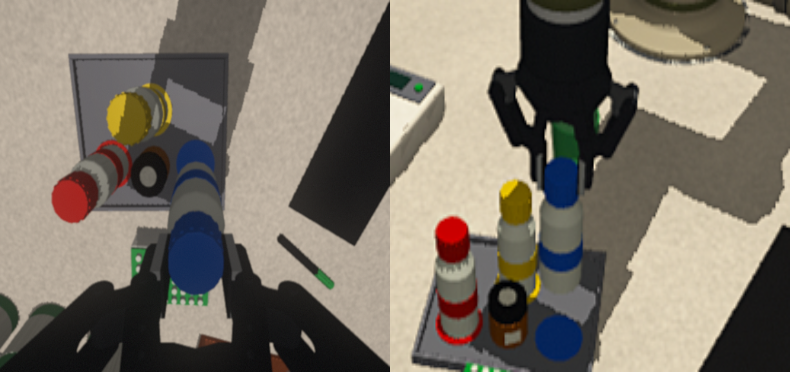

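Blue is lifted upright and its pad is exposed. Next I'll carry it to the mat.

move_arm(
  moves=[
    [-1,8,0,0],
    [-4,25,0,0],
    [-7,50,0,0],
    [-10,77,0,0],
    [-14,105,0,0],
    [-18,133,0,0],
    [-21,160,0,0],
    [-24,185,0,0],
    [-26,202,0,0],
    [-28,213,0,0],
    [-28,217,5,0],
    [-28,217,20,0],
    [-28,217,38,0],
    [-28,217,56,0],
    [-28,217,70,0],
    [-28,217,78,0],
    [-28,217,82,0],
    [-28,217,85,0],
    [-28,217,86.5,0],
    [-28,217,86.5,0],
  ],
)

```text
time_s: 10.75
position: [0.572, 0.2721, 0.0897]
tool_rot: [[-0.966, -0.259, 0.001], [-0.259, 0.966, 0.0], [-0.001, -0.0, -1.0]]
ft_force: [-0.6, -0.1, -2.3]
grip_width: 0.0321
```

Run:
```python
from h import *
s=env.observe();print(s['grip_width'],s['ft_force'],s['position'],s['q'])
a=env.get_image('scene')[90:280,280:500,::-1]
b=env.get_image('wrist')[:,:,::-1]
b=cv2.resize(b,(390,372));a=cv2.resize(a,(400,372))
cv2.imwrite('pics/c7.png',np.hstack([b,a]))
```

```text
0.032056863750081696 [-0.5713 -0.0667 -2.2934] [0.572  0.2721 0.0897] [ 14.7494  35.7008  70.2876  -0.0025  73.9793 -90.2453]
```

View pics/c7.png

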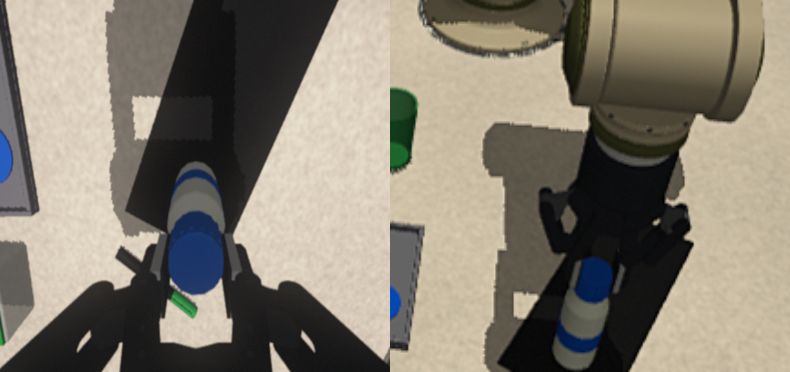

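move_arm(
  moves=[
    [0,0,0.8,0],
    [0,0,1.6,0],
    [0,0,2.4,0],
    [0,0,3,0],
    [0,0,3,0],
  ],
)

```text
time_s: 11.35
position: [0.5723, 0.2723, 0.0874]
tool_rot: [[-0.966, -0.259, 0.002], [-0.259, 0.966, 0.0], [-0.002, 0.0, -1.0]]
ft_force: [-1.7, 0.1, 4.0]
grip_width: 0.0322
```

move_arm(
  moves=[
    [0,0,0,0],
    [0,0,0,0],
    [0,0,0,0],
    [0,0,-5,0],
    [0,0,-20,0],
    [0,0,-45,0],
    [0,0,-70,0],
    [0,0,-80,0],
    [0,0,-80,0],
    [0,0,-80,0],
  ],
  grip=0.3,
)

```text
time_s: 12.35
position: [0.5714, 0.2719, 0.1653]
tool_rot: [[-0.966, -0.259, -0.002], [-0.259, 0.966, -0.0], [0.002, -0.0, -1.0]]
ft_force: [-0.8, -0.3, -1.1]
grip_width: 0.0597
```

Run:
```python
from h import *
s=env.observe();print(s['position'])
cm=cam('wrist');b=env.get_image('wrist')
cv2.imwrite('pics/w8.png',b[:,:,::-1])
print(cap_fit('w',b,cm,'blue',(.5715,.272),.101,.128))
cm=cam('top');t=env.get_image('top');cv2.imwrite('pics/t8.png',t[:,:,::-1])
p=np.radians(15);J=np.array([.616,-.0007]);Y=J-.058*np.array([np.cos(p),np.sin(p)])
print(Y,plan([*Y,.18],p),plan([*Y,.091],p))
```

```text
[0.5714 0.2719 0.1653]
(array([0.5704, 0.2713]), np.int32(2103), 2285.459246932296)
[ 0.56   -0.0157] (array([  85.4, -274.9,  -14.9]), -0.0001) (array([  85.2, -274.9,   74.1]), -0.0001)
```

View pics/w8.png

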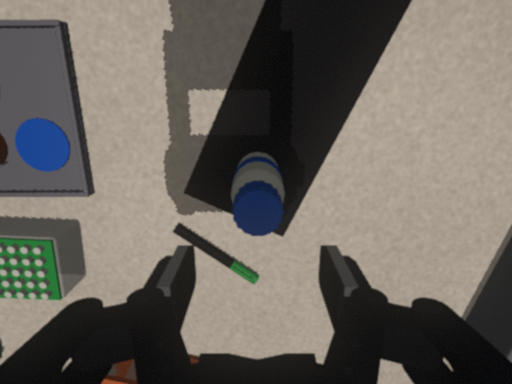

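View pics/t8.png

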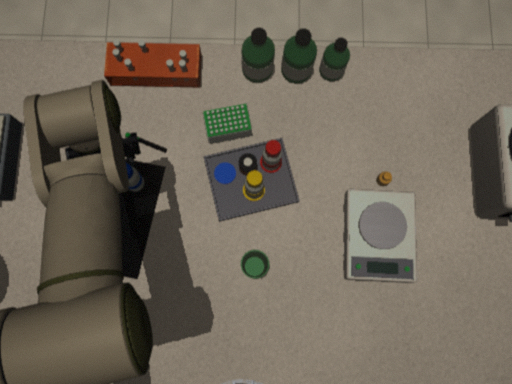

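Run:
```python
from h import *
for n in ['w8','t8']:
    cm=cam('wrist' if n=='w8' else 'top');im=cv2.imread(f'pics/{n}.png')[:,:,::-1].copy()
    print(n,cap_fit(n,im,cm,'blue',(.601,.0553),.007,.007,.027))
```

```text
w8 (array([0.5992, 0.0539]), np.int32(2254), 2245.275182284102)
t8 (array([0.5998, 0.0545]), np.int32(372), 370.05807129770983)
```

move_arm(
  moves=[
    [4,-10,-10,0],
    [13,-40,-15,0],
    [25,-80,-15,0],
    [37,-120,-15,0],
    [50,-160,-15,0],
    [62,-200,-15,0],
    [74,-235,-15,0],
    [82,-262,-15,0],
    [85.3,-275,-10,0],
    [85.3,-275,5,0],
    [85.3,-275,30,0],
    [85.3,-275,50,0],
    [85.3,-275,64,0],
    [85.3,-275,71,0],
    [85.3,-275,74,0],
    [85.3,-275,74,0],
    [85.3,-275,74,0],
  ],
)

```text
time_s: 14.15
position: [0.561, -0.0156, 0.0931]
tool_rot: [[-0.966, -0.259, 0.001], [-0.259, 0.966, -0.0], [-0.001, -0.001, -1.0]]
ft_force: [-0.4, 0.1, -0.3]
grip_width: 0.0597
```

Run:
```python
from h import *
s=env.observe();print(s['position'],plan([.56,-.0157,.091]))
b=env.get_image('wrist')
cv2.imwrite('pics/w9.png',b[:,:,::-1])
print(cap_fit('w',b,cam('wrist'),'yellow',(.56,-.016)))
```

```text
[ 0.561  -0.0156  0.0931] (array([1. , 0.2, 2.1]), 0.0)
(array([ 0.5581, -0.0178]), np.int32(5145), 5375.787900496274)
```

View pics/w9.png

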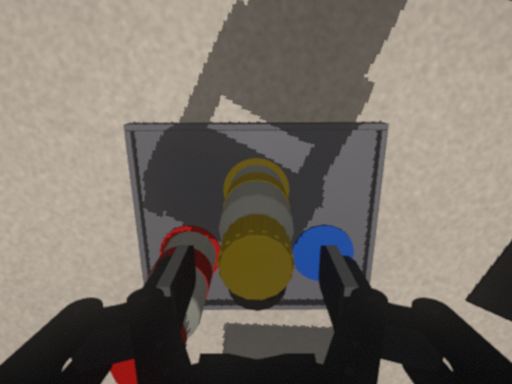

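move_arm(
  moves=[
    [1,0,1.5,0],
    [1,0,1.5,0],
    [1,0,1.5,0],
    [1,0,1.5,0],
    [1,0,1.5,0],
    [1,0,1.5,0],
    [1,0,1.5,0],
  ],
  grip=0.8,
  grip_force=45,
)

```text
time_s: 14.9
position: [0.5599, -0.0159, 0.0913]
tool_rot: [[-0.966, -0.259, 0.001], [-0.259, 0.966, -0.0], [-0.001, -0.0, -1.0]]
ft_force: [-0.8, -1.0, 4.8]
grip_width: 0.0324
```

Run:
```python
from h import *
s=env.observe();print(s['position']);print(plan([.4875,.285,.166],np.radians(15)),plan([.4875,.285,.089],np.radians(15)))
```

```text
[ 0.5599 -0.0159  0.0913]
(array([ -8. , 309.4, -74.8]), -0.0001) (array([ -7.9, 309.4,   2.2]), -0.0001)
```

move_arm(
  moves=[
    [0,0,-4,0],
    [0,0,-14,0],
    [0,0,-30,0],
    [0,0,-48,0],
    [0,0,-64,0],
    [0,5,-72,0],
    [-1,18,-75,0],
    [-2,40,-75,0],
    [-3,68,-75,0],
    [-3,98,-75,0],
    [-4,130,-75,0],
    [-5,162,-75,0],
    [-6,194,-75,0],
    [-7,225,-75,0],
    [-7,254,-75,0],
    [-8,279,-75,0],
    [-8,297,-75,0],
    [-8,306,-75,0],
    [-8,309.5,-73,0],
    [-8,309.5,-65,0],
  ],
)

```text
time_s: 16.9
position: [0.4874, 0.2853, 0.1559]
tool_rot: [[-0.966, -0.259, 0.001], [-0.259, 0.966, 0.0], [-0.001, -0.0, -1.0]]
ft_force: [0.8, 0.4, -2.1]
grip_width: 0.0326
```

move_arm(
  moves=[
    [0,0,15,0],
    [0,0,32,0],
    [0,0,46,0],
    [0,0,56,0],
    [0,0,62,0],
    [0,0,65,0],
    [0,0,66.5,0],
    [0,0,67.5,0],
    [0,0,68,0],
    [0,0,68,0],
  ],
)

```text
time_s: 17.9
position: [0.4874, 0.2852, 0.0882]
tool_rot: [[-0.966, -0.259, 0.0], [-0.259, 0.966, 0.0], [-0.001, 0.0, -1.0]]
ft_force: [0.6, -0.6, -1.7]
grip_width: 0.0322
```

Run:
```python
from h import *
s=env.observe();print(s['position'])
b=env.get_image('wrist');a=env.get_image('scene')
cv2.imwrite('pics/c10.png',np.hstack([cv2.resize(b,(400,300)),cv2.resize(a,(400,300))])[:,:,::-1])
```

```text
[0.4874 0.2852 0.0882]
```

View pics/c10.png

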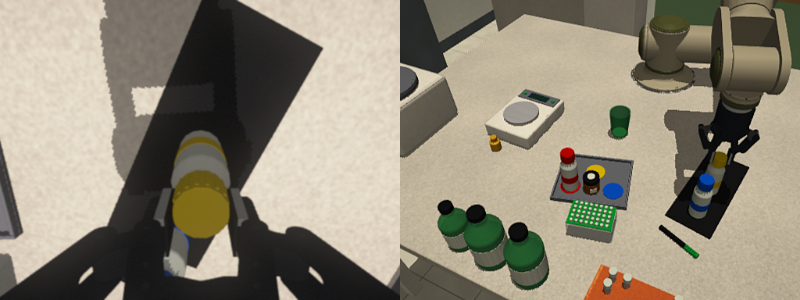

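Yellow is upright over the middle of the mat. I'll lower it to contact and release.

move_arm(
  moves=[
    [0,0,0.7,0],
    [0,0,1.3,0],
    [0,0,1.6,0],
    [0,0,1.6,0],
  ],
)

```text
time_s: 18.4
position: [0.4879, 0.2853, 0.0873]
tool_rot: [[-0.966, -0.259, 0.002], [-0.259, 0.966, 0.001], [-0.002, 0.0, -1.0]]
ft_force: [-0.9, -1.1, 6.0]
grip_width: 0.0319
```

move_arm(
  moves=[
    [0,0,0,0],
    [0,0,0,0],
    [0,0,0,0],
    [0,0,-5,0],
    [0,0,-20,0],
    [0,0,-45,0],
    [0,0,-70,0],
    [0,0,-85,0],
    [0,0,-85,0],
    [0,0,-85,0],
  ],
  grip=0.3,
)

```text
time_s: 19.4
position: [0.4871, 0.2851, 0.1709]
tool_rot: [[-0.966, -0.259, -0.0], [-0.259, 0.966, -0.0], [0.0, -0.0, -1.0]]
ft_force: [-0.3, 0.0, -0.1]
grip_width: 0.0596
```

Run:
```python
from h import *
s=env.observe();print(s['position'])
b=env.get_image('wrist');cv2.imwrite('pics/w11.png',b[:,:,::-1])
print(cap_fit('w',b,cam('wrist'),'yellow',(.4875,.285),.101,.128))
t=env.get_image('top');cv2.imwrite('pics/t11.png',t[:,:,::-1]);cm=cam('top')
print(cap_fit('t',t,cm,'yellow',(.56,-.0157),.007,.007,.027))
print(cap_fit('t',t,cm,'blue',(.6,.055),.007,.007,.027))
p=np.radians(15);J=np.array([.616,-.0007]);Rr=J+.058*np.array([np.sin(p),-np.cos(p)])
print(Rr,plan([*Rr,.18],p),plan([*Rr,.091],p))
```

```text
[0.4871 0.2851 0.1709]
(array([0.4864, 0.2832]), np.int32(2157), 2182.4186265453463)
(array([ 0.5593, -0.0168]), np.int32(392), 378.143708932912)
(array([0.5998, 0.0544]), np.int32(373), 370.0622790651396)
[ 0.631  -0.0567] (array([ -50.8, -367.4,   -9.9]), -0.0001) (array([ -51. , -367.3,   79.1]), -0.0001)
```

View pics/w11.png

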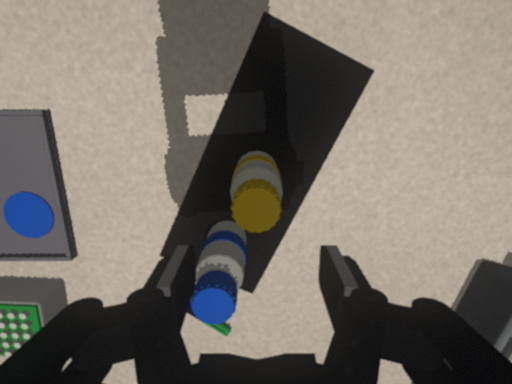

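move_arm(
  moves=[
    [-1,-10,-10,0],
    [-5,-40,-12,0],
    [-11,-80,-12,0],
    [-17,-122,-12,0],
    [-23,-165,-12,0],
    [-29,-208,-12,0],
    [-35,-250,-12,0],
    [-41,-292,-12,0],
    [-46,-328,-12,0],
    [-50,-355,-10,0],
    [-51,-367,-5,0],
    [-51,-367.3,8,0],
    [-51,-367.3,32,0],
    [-51,-367.3,54,0],
    [-51,-367.3,69,0],
    [-51,-367.3,76,0],
    [-51,-367.3,79,0],
    [-51,-367.3,79,0],
    [-51,-367.3,79,0],
    [-51,-367.3,79,0],
  ],
)

```text
time_s: 21.5
position: [0.6319, -0.0565, 0.0931]
tool_rot: [[-0.966, -0.259, 0.001], [-0.259, 0.966, -0.0], [-0.001, -0.001, -1.0]]
ft_force: [-0.1, -1.3, -0.6]
grip_width: 0.06
```

Run:
```python
from h import *
s=env.observe();print(s['position'],s['q'],plan([.631,-.0567,.091]))
b=env.get_image('wrist');cv2.imwrite('pics/w12.png',b[:,:,::-1])
print(cap_fit('w',b,cam('wrist'),'red',(.631,-.057)))
```

```text
[ 0.6319 -0.0565  0.0931] [ -15.7809   35.5805   69.9031    0.0008   74.4401 -120.7792] (array([0.9, 0. , 2.1]), 0.0)
(array([ 0.6283, -0.058 ]), np.int32(5016), 5392.0974543198245)
```

View pics/w12.png

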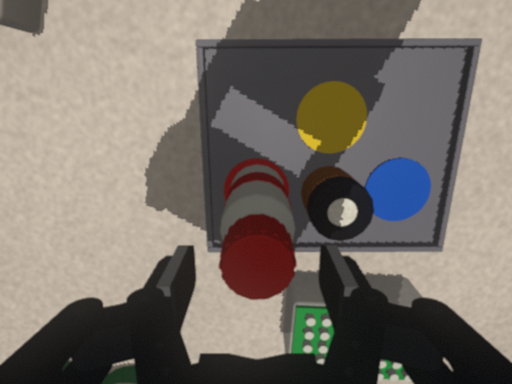

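move_arm(
  moves=[
    [1,0,1.5,0],
    [1,0,1.5,0],
    [1,0,1.5,0],
    [1,0,1.5,0],
    [1,0,1.5,0],
    [1,0,1.5,0],
    [1,0,1.5,0],
  ],
  grip=0.8,
)

```text
time_s: 22.25
position: [0.6308, -0.0567, 0.091]
tool_rot: [[-0.966, -0.259, 0.0], [-0.259, 0.966, -0.0], [-0.0, -0.0, -1.0]]
ft_force: [0.1, 0.2, 3.3]
grip_width: 0.0324
```

Run:
```python
from h import *
s=env.observe();print(s['position']);print(plan([.4035,.298,.088],np.radians(15)))
```

```text
[ 0.6308 -0.0567  0.091 ]
(array([127.8, 401.5,   2.9]), -0.0001)
```

move_arm(
  moves=[
    [0,0,-4,0],
    [0,0,-14,0],
    [0,0,-30,0],
    [0,0,-48,0],
    [2,3,-64,0],
    [8,12,-74,0],
    [18,28,-78,0],
    [31,50,-78,0],
    [46,76,-78,0],
    [61,104,-78,0],
    [76,134,-78,0],
    [90,165,-78,0],
    [103,197,-78,0],
    [113,229,-78,0],
    [120,260,-78,0],
    [124,291,-78,0],
    [127,322,-78,0],
    [128,350,-78,0],
    [128,373,-78,0],
    [128,389,-78,0],
  ],
)

```text
time_s: 24.25
position: [0.4049, 0.2873, 0.169]
tool_rot: [[-0.966, -0.26, -0.0], [-0.26, 0.966, 0.0], [0.0, 0.0, -1.0]]
ft_force: [0.6, -0.3, -1.7]
grip_width: 0.0322
```

Run:
```python
from h import *
s=env.observe();print(s['position'],s['grip_width'],s['q']);print(plan([.4035,.298,.088],np.radians(15)))
```

```text
[0.4049 0.2873 0.169 ] 0.03222340831146657 [ 21.6579  18.4428  86.4558   0.0124  75.1211 -83.4214]
(array([-1.5, 10.7, 81. ]), 0.0013)
```

move_arm(
  moves=[
    [0,6,0,0],
    [0,10,5,0],
    [0,11,18,0],
    [0,11,36,0],
    [0,11,52,0],
    [0,11,65,0],
    [0,11,73,0],
    [0,11,77,0],
    [0,11,79,0],
    [0,11,80,0],
    [0,11,81,0],
    [0,11,81.6,0],
    [0,11,82,0],
    [0,11,82,0],
  ],
)

```text
time_s: 25.65
position: [0.4036, 0.2966, 0.087]
tool_rot: [[-0.966, -0.259, 0.0], [-0.259, 0.966, 0.0], [-0.001, 0.0, -1.0]]
ft_force: [-0.6, -0.5, 0.2]
grip_width: 0.0323
```

Run:
```python
from h import *
b=env.get_image('wrist');a=env.get_image('scene')
cv2.imwrite('pics/c13.png',np.hstack([cv2.resize(b,(400,300)),cv2.resize(a,(400,300))])[:,:,::-1])
```

```text
(no output)
```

View pics/c13.png

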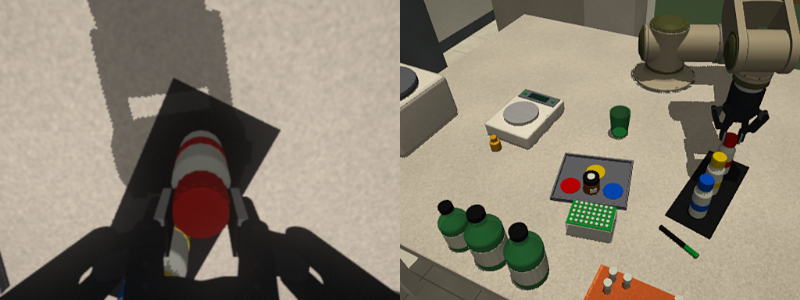

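Just at contact. I'll lower slightly, release and rise.

move_arm(
  moves=[
    [0,0,0.4,0],
    [0,0,0.8,0],
    [0,0,0.8,0],
  ],
)

```text
time_s: 26.05
position: [0.404, 0.2968, 0.087]
tool_rot: [[-0.966, -0.259, 0.002], [-0.259, 0.966, 0.001], [-0.002, 0.0, -1.0]]
ft_force: [-1.8, -0.3, 8.4]
grip_width: 0.0323
```

move_arm(
  moves=[
    [0,0,0,0],
    [0,0,0,0],
    [0,0,0,0],
    [0,0,-5,0],
    [0,0,-20,0],
    [0,0,-45,0],
    [0,0,-70,0],
    [0,0,-90,0],
    [0,0,-95,0],
    [0,0,-95,0],
  ],
  grip=0.3,
)

```text
time_s: 27.05
position: [0.4036, 0.2966, 0.1813]
tool_rot: [[-0.966, -0.259, 0.001], [-0.259, 0.966, 0.0], [-0.001, 0.0, -1.0]]
ft_force: [0.1, 0.7, -0.7]
grip_width: 0.0599
```

Run:
```python
from h import *
s=env.observe();print(s['position'])
b=env.get_image('wrist');cm=cam('wrist')
for k,g in {'red':(.4035,.297),'yellow':(.4875,.285)}.items(): print(cap_fit('w',b,cm,k,g,.101,.128))
t=env.get_image('top');cv2.imwrite('pics/t14.png',t[:,:,::-1]);cm=cam('top')
for k,g in {'red':(.631,-.0567),'yellow':(.56,-.0157),'blue':(.6,.055)}.items(): print(k,cap_fit('t',t,cm,k,g,.007,.007,.027))
c=t[130:230,190:310,::-1];cv2.imwrite('pics/t14c.png',cv2.resize(c,None,fx=5,fy=5,interpolation=2))
for n,z in (('top',.055),('scene',.055)):
  for e in env.tip_of(n,'jar_mid')[:2]: print(n,e['conf'],atz(cam(n),e['point'],.03))
# jar lid white spot in top
cv2.imwrite('pics/c14.png',np.hstack([cv2.resize(b,(400,300)),cv2.resize(env.get_image('scene'),(400,300))])[:,:,::-1])
```

```text
[0.4036 0.2966 0.1813]
(array([0.4023, 0.2953]), np.int32(1965), 1999.9726132168435)
(array([0.4859, 0.2833]), np.int32(1878), 1917.7034604870714)
red (array([ 0.6304, -0.0574]), np.int32(376), 364.7814756350126)
yellow (array([ 0.5595, -0.0168]), np.int32(393), 378.1083912733011)
blue (array([0.5998, 0.0545]), np.int32(374), 370.0586835347349)
top 0.78 [ 0.6177 -0.002   0.03  ]
top 0.58 [0.409  0.3044 0.03  ]
scene 0.57 [ 0.6155 -0.0022  0.03  ]
scene 0.45 [ 0.5797 -0.0083  0.03  ]
```

View pics/t14c.png

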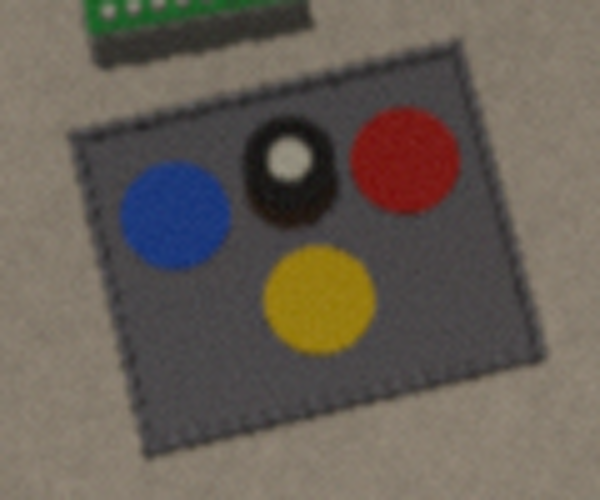

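View pics/c14.png

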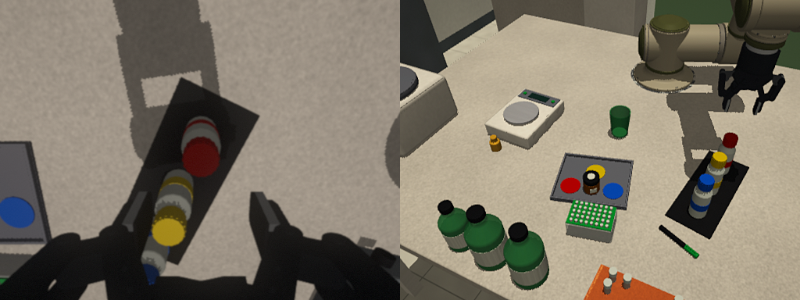

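Run:
```python
from h import *
print(atz(cam('top'),(161.2,247.6),.055)); p=np.radians(15)
print(plan([.616,-.0012,.10],p))
```

```text
[ 0.6166 -0.0013  0.055 ]
(array([-128.7, -342.5,   79.9]), -0.0002)
```

move_arm(
  moves=[
    [-2,-10,-5,0],
    [-8,-35,-5,0],
    [-20,-70,-5,0],
    [-35,-110,-5,0],
    [-52,-150,-5,0],
    [-70,-192,-5,0],
    [-88,-234,0,0],
    [-105,-275,12,0],
    [-119,-310,32,0],
    [-127,-332,55,0],
    [-128.7,-342.5,72,0],
    [-128.7,-342.5,80,0],
    [-128.7,-342.5,80,0],
    [-128.7,-342.5,80,0],
  ],
  grip=0.2,
)

```text
time_s: 28.7
position: [0.6165, -0.0005, 0.102]
tool_rot: [[-0.966, -0.259, 0.001], [-0.259, 0.966, -0.0], [-0.001, -0.0, -1.0]]
ft_force: [-0.1, 0.1, 1.0]
grip_width: 0.0682
```

Run:
```python
from h import *
s=env.observe();print(s['position'],plan([.616,-.0012,.01],np.radians(15)))
b=env.get_image('wrist');cv2.imwrite('pics/w15.png',b[:,:,::-1]);cm=cam('wrist')
print(proj(cm,[.616,-.0012,.055]),proj(cm,[*s['position'][:2],.055]))
h=hullmask(cm,.616,-.0012,.055,.055,.022);print(h[:,0].min(0),h[:,0].max(0))
```

```text
[ 0.6165 -0.0005  0.102 ] (array([ 0.7, -0.5, 92. ]), 0.0006)
[208.47   257.3187] [209.3243 258.0934]
[226.1495 178.2355] [288.4934 236.9786]
```

View pics/w15.png

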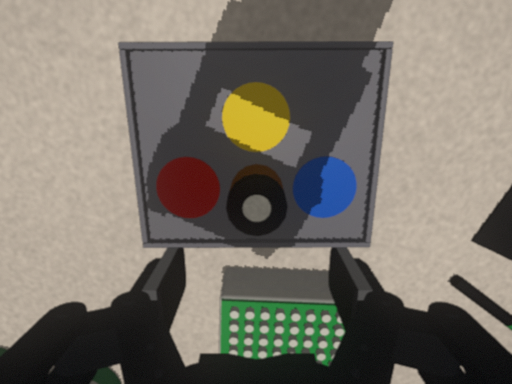

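move_arm(
  moves=[
    [0.7,-0.5,8,0],
    [0.7,-0.5,25,0],
    [0.7,-0.5,42,0],
    [0.7,-0.5,58,0],
    [0.7,-0.5,70,0],
    [0.7,-0.5,79,0],
    [0.7,-0.5,85,0],
    [0.7,-0.5,88,0],
    [0.7,-0.5,90,0],
    [0.7,-0.5,90,0],
  ],
)

```text
time_s: 29.75
position: [0.616, -0.0017, 0.0112]
tool_rot: [[-0.966, -0.259, 0.0], [-0.259, 0.966, -0.0], [-0.0, -0.0, -1.0]]
ft_force: [-0.1, -0.1, -0.4]
grip_width: 0.0689
```

Run:
```python
from h import *
s=env.observe();print(s['position'],s['ft_force'])
b=env.get_image('wrist');a=env.get_image('scene')[110:290,160:400]
cv2.imwrite('pics/c16.png',np.hstack([cv2.resize(b,(400,300)),cv2.resize(a,(400,300))])[:,:,::-1])
```

```text
[ 0.616  -0.0017  0.0112] [-0.1406 -0.0845 -0.4122]
```

View pics/c16.png

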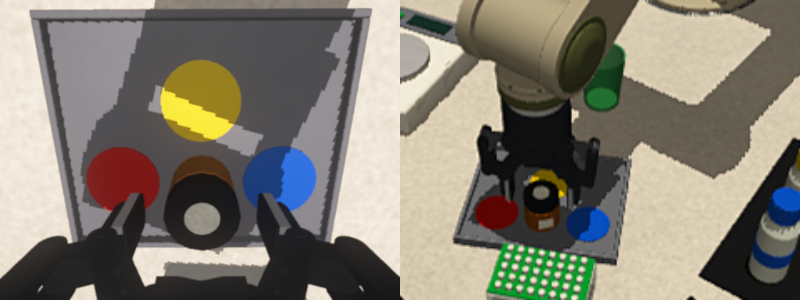

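move_arm(
  moves=[
    [0,0,0,0],
    [0,0,0,0],
    [0,0,0,0],
    [0,0,0,0],
    [0,0,0,0],
    [0,0,0,0],
  ],
  grip=0.62,
  grip_force=35,
)

```text
time_s: 30.45
position: [0.6162, -0.0017, 0.0115]
tool_rot: [[-0.966, -0.259, 0.001], [-0.259, 0.966, -0.0], [-0.001, -0.0, -1.0]]
ft_force: [-1.1, 0.5, 5.4]
grip_width: 0.0427
```

move_arm(
  moves=[
    [0,0,-3,0],
    [0,0,-10,0],
    [0,0,-22,0],
    [0,0,-38,0],
    [0,0,-58,0],
    [0,0,-78,0],
    [0,0,-95,0],
    [0,0,-106,0],
    [0,0,-110,0],
    [0,0,-110,0],
  ],
)

```text
time_s: 31.45
position: [0.6159, -0.0016, 0.1213]
tool_rot: [[-0.966, -0.259, 0.0], [-0.259, 0.966, -0.0], [-0.0, -0.0, -1.0]]
ft_force: [0.2, -0.5, -0.9]
grip_width: 0.0428
```

Run:
```python
from h import *
s=env.observe();print(s['position'],s['ft_force'],s['grip_width'])
b=env.get_image('wrist');a=env.get_image('scene')[70:250,120:360]
cv2.imwrite('pics/c17.png',np.hstack([cv2.resize(b,(400,300)),cv2.resize(a,(400,300))])[:,:,::-1])
print(plan([.476,-.20,.14],np.radians(-20)),plan([.4745,-.312,.14],np.radians(-20)))
```

```text
[ 0.6159 -0.0016  0.1213] [ 0.2072 -0.4549 -0.9231] 0.04281202653109083
(array([ 186.1, -155.6,  -19.6]), 0.6108) (array([ 216.6, -263.4,  -19.6]), 0.6108)
```

View pics/c17.png

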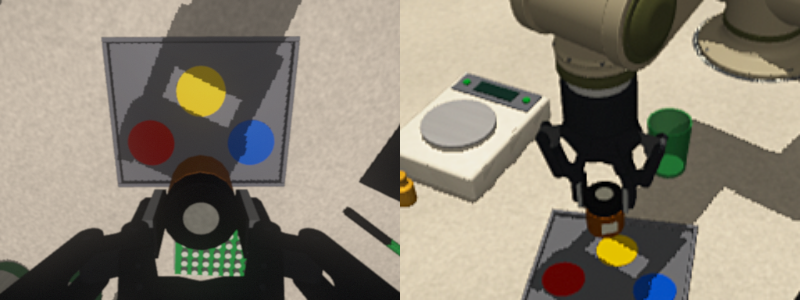

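move_arm(
  moves=[
    [4,-5,0,0.03],
    [14,-17,0,0.09],
    [28,-34,0,0.15],
    [44,-53,0,0.21],
    [61,-74,0,0.27],
    [79,-96,0,0.33],
    [97,-118,0,0.39],
    [115,-140,0,0.45],
    [133,-162,0,0.51],
    [151,-184,0,0.56],
    [168,-205,0,0.6],
    [184,-224,0,0.611],
    [198,-241,0,0.611],
    [208,-253,0,0.611],
    [214,-260,0,0.611],
    [216.6,-263.4,0,0.611],
    [216.6,-263.4,0,0.611],
    [216.6,-263.4,0,0.611],
  ],
)

```text
time_s: 33.35
position: [0.4751, -0.3115, 0.121]
tool_rot: [[-0.94, 0.342, -0.0], [0.342, 0.94, 0.0], [0.0, 0.0, -1.0]]
ft_force: [-0.1, 0.5, -0.8]
grip_width: 0.0425
```

Run:
```python
from h import *
s=env.observe();print(s['position'],s['ft_force'],s['q'])
b=env.get_image('wrist');cv2.imwrite('pics/w18.png',b[:,:,::-1])
cm=cam('wrist')
h=hullmask(cm,.4745,-.312,.06,.06,.055)
v=b[:,:,::-1].copy();cv2.polylines(v,[h.astype(int)],True,(0,0,255),1);cv2.imwrite('pics/w18o.png',v)
a=env.get_image('scene');cv2.imwrite('pics/s18.png',a[:,:,::-1])
```

```text
[ 0.4751 -0.3115  0.121 ] [-0.0837  0.5032 -0.8342] [ -45.1908   27.9328   79.3791    0.01     72.7008 -115.2167]
```

View pics/w18o.png

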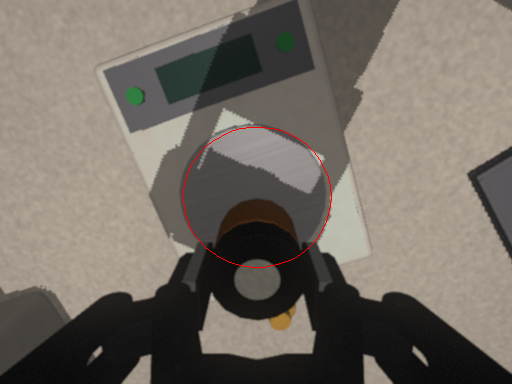

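View pics/s18.png

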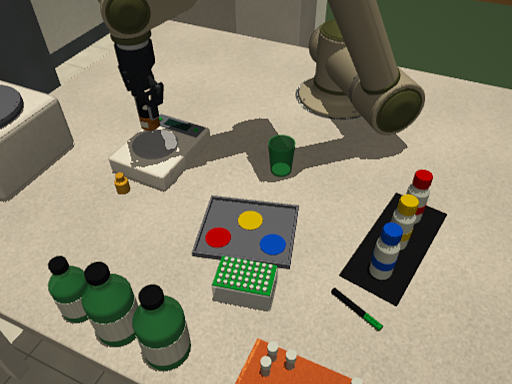

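Run:
```python
import cv2
for n in ['w18','w18o']:
    pass
a=cv2.imread('pics/w18.png')[105:280,165:350];a=cv2.convertScaleAbs(a,alpha=1.7)
cv2.imwrite('pics/w18z.png',cv2.resize(a,None,fx=3.4,fy=3.4,interpolation=2))
```

```text
(no output)
```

View pics/w18z.png

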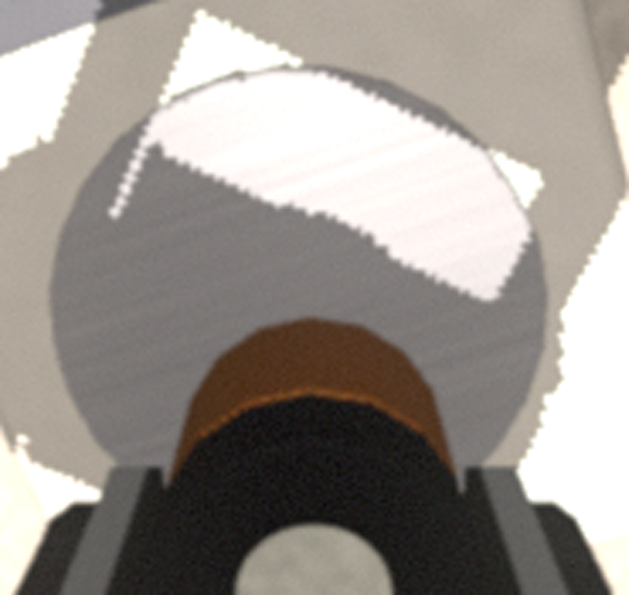

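move_arm(
  moves=[
    [0.3,-1.5,0,0],
    [0.7,-3.4,5,0],
    [0.7,-3.4,15,0],
    [0.7,-3.4,27,0],
    [0.7,-3.4,37,0],
    [0.7,-3.4,44,0],
    [0.7,-3.4,48,0],
    [0.7,-3.4,50,0],
    [0.7,-3.4,51.5,0],
    [0.7,-3.4,52,0],
    [0.7,-3.4,52,0],
  ],
)

```text
time_s: 34.55
position: [0.4731, -0.3152, 0.0692]
tool_rot: [[-0.94, 0.342, 0.0], [0.342, 0.94, -0.0], [-0.0, -0.0, -1.0]]
ft_force: [0.3, 0.0, -0.9]
grip_width: 0.0425
```

move_arm(
  moves=[
    [0,0,0.5,0],
    [0,0,1,0],
    [0,0,1.5,0],
    [0,0,1.5,0],
  ],
)

```text
time_s: 34.95
position: [0.473, -0.315, 0.0675]
tool_rot: [[-0.94, 0.342, -0.0], [0.342, 0.94, 0.0], [0.0, 0.0, -1.0]]
ft_force: [-0.3, 0.5, -1.2]
grip_width: 0.0432
```

move_arm(
  moves=[
    [0,0,0.4,0],
    [0,0,0.8,0],
    [0,0,0.8,0],
  ],
)

```text
time_s: 35.25
position: [0.473, -0.315, 0.0666]
tool_rot: [[-0.94, 0.342, -0.0], [0.342, 0.94, 0.0], [0.0, 0.0, -1.0]]
ft_force: [0.4, 0.8, -1.5]
grip_width: 0.0427
```

Run:
```python
from h import *
s=env.observe();print(s['position'],s['ft_force'])
b=env.get_image('wrist');a=env.get_image('scene')[90:200,90:240]
cv2.imwrite('pics/c19.png',np.hstack([cv2.resize(b,(400,300)),cv2.resize(a,(400,300))])[:,:,::-1])
```

```text
[ 0.473  -0.315   0.0666] [ 0.4496  0.8182 -1.539 ]
```

View pics/c19.png

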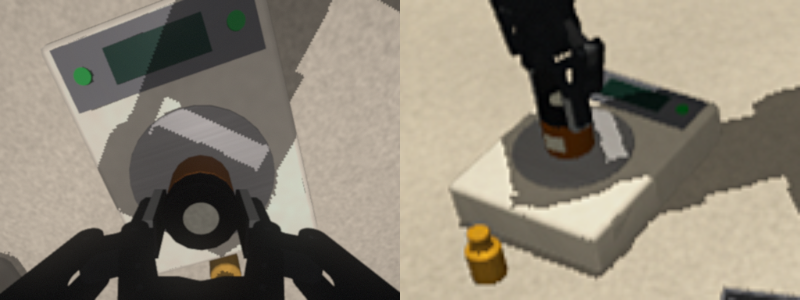

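move_arm(
  moves=[
    [0,0,0.4,0],
    [0,0,0.8,0],
    [0,0,0.8,0],
  ],
)

```text
time_s: 35.65
position: [0.4731, -0.3151, 0.0665]
tool_rot: [[-0.94, 0.342, 0.0], [0.342, 0.94, -0.0], [-0.001, -0.0, -1.0]]
ft_force: [-0.7, 1.2, 4.7]
grip_width: 0.0422
```

Contact at 4.7 N. I'll release gently and rise.

move_arm(
  moves=[
    [0,0,0,0],
    [0,0,0,0],
    [0,0,0,0],
    [0,0,0,0],
  ],
  grip=0.3,
)

```text
time_s: 36.05
position: [0.473, -0.3151, 0.0658]
tool_rot: [[-0.94, 0.342, -0.0], [0.342, 0.94, 0.0], [0.0, 0.0, -1.0]]
ft_force: [-0.1, 1.2, -1.3]
grip_width: 0.0599
```

move_arm(
  moves=[
    [0,0,-3,0],
    [0,0,-10,0],
    [0,0,-25,0],
    [0,0,-45,0],
    [0,0,-70,0],
    [0,0,-95,0],
    [0,0,-115,0],
    [0,0,-120,0],
    [0,0,-120,0],
    [0,0,-120,0],
  ],
)

```text
time_s: 37.05
position: [0.4727, -0.3148, 0.1849]
tool_rot: [[-0.94, 0.342, -0.001], [0.342, 0.94, 0.001], [0.002, 0.001, -1.0]]
ft_force: [-0.3, 0.5, 0.2]
grip_width: 0.0596
```

Run:
```python
from h import *
s=env.observe();print(s['position'])
b=env.get_image('wrist');a=env.get_image('scene')[90:200,90:240];t=env.get_image('top')
cv2.imwrite('pics/c20.png',np.hstack([cv2.resize(b,(400,300)),cv2.resize(a,(400,300))])[:,:,::-1])
cv2.imwrite('pics/w20.png',b[:,:,::-1]);cv2.imwrite('pics/t20.png',t[:,:,::-1])
print(plan([.4036,.2966,.18],np.radians(15)))
```

```text
[ 0.4727 -0.3148  0.1849]
(array([274.2, 550.8,   5.8]), -0.6111)
```

View pics/c20.png

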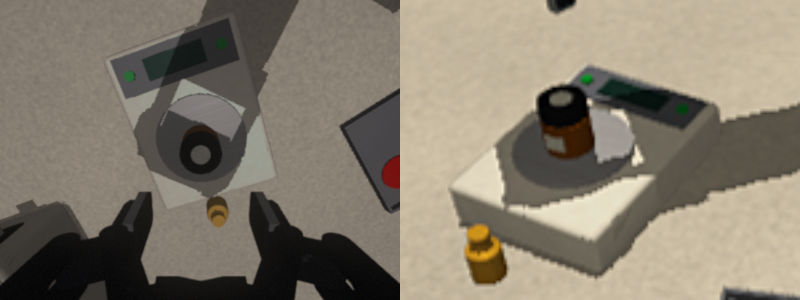

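View pics/w20.png

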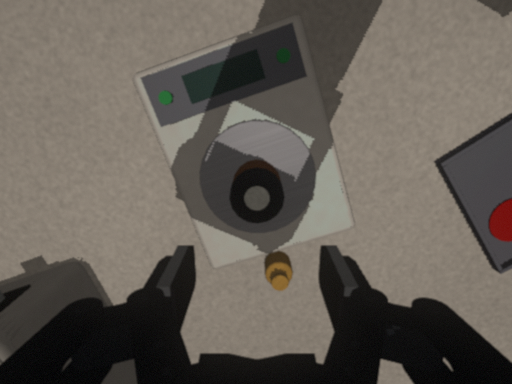

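Run:
```python
from h import *
cm=cam('wrist');print(atz(cm,(176,257.5),.06),atz(cm,(197.5,257),.11))
```

```text
[ 0.4681 -0.3135  0.06  ] [ 0.4728 -0.3158  0.11  ]
```

View pics/t20.png

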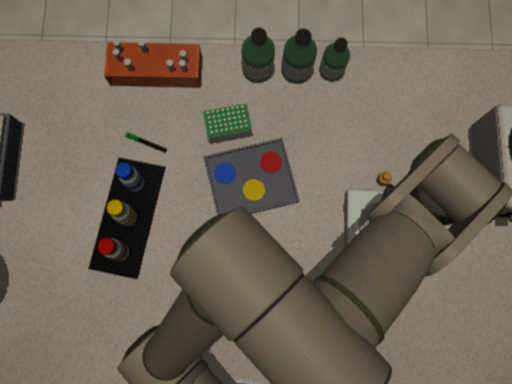

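move_arm(
  moves=[
    [4,8,-5,0],
    [13,26,-5,-0.03],
    [27,54,-5,-0.09],
    [43,86,-5,-0.15],
    [61,122,-5,-0.21],
    [79,158,-5,-0.27],
    [97,195,-5,-0.33],
    [116,233,-5,-0.39],
    [135,271,-5,-0.45],
    [154,309,-5,-0.51],
    [173,347,-5,-0.57],
    [192,385,-5,-0.611],
    [211,423,-5,-0.611],
    [229,460,-5,-0.611],
    [245,492,-5,-0.611],
    [258,518,-5,-0.611],
    [267,537,-5,-0.611],
    [272,547,0,-0.611],
    [274,551,6,-0.611],
    [274,551,6,-0.611],
  ],
)

```text
time_s: 39.2
position: [0.4035, 0.2961, 0.1788]
tool_rot: [[-0.966, -0.259, -0.002], [-0.259, 0.966, -0.001], [0.002, -0.0, -1.0]]
ft_force: [0.7, -0.1, 0.4]
grip_width: 0.0599
```

Run:
```python
from h import *
s=env.observe();print(s['position'],plan([.4038,.2967,.0873],np.radians(15)))
b=env.get_image('wrist');cm=cam('wrist')
print(cap_fit('w',b,cm,'red',(.4035,.297),.101,.128))
t=env.get_image('top');cv2.imwrite('pics/t21.png',t[:,:,::-1])
a,bb,c,d=(195,255,352,412);cv2.imwrite('pics/t21c.png',cv2.resize(t[a:bb,c:d,::-1],None,fx=7,fy=7,interpolation=cv2.INTER_CUBIC))
```

```text
[0.4035 0.2961 0.1788] (array([-0.7,  0.6, 91.5]), 0.0002)
(array([0.4037, 0.2953]), np.int32(2003), 2016.7740836208686)
```

View pics/t21c.png

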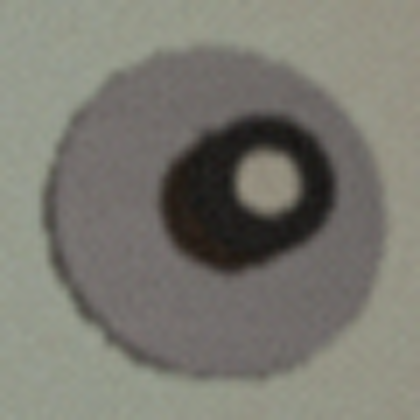

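Run:
```python
from h import *
cm=cam('top');print(atz(cm,(220.5,389.8),.11),atz(cm,(224.7,382.9),.06))
```

```text
[ 0.4736 -0.3154  0.11  ] [ 0.4718 -0.3136  0.06  ]
```

move_arm(
  moves=[
    [-0.7,0.6,10,0],
    [-0.7,0.6,28,0],
    [-0.7,0.6,48,0],
    [-0.7,0.6,66,0],
    [-0.7,0.6,78,0],
    [-0.7,0.6,86,0],
    [-0.7,0.6,90,0],
    [-0.7,0.6,91.5,0],
    [-0.7,0.6,91.5,0],
    [-0.7,0.6,91.5,0],
  ],
)

```text
time_s: 40.3
position: [0.4049, 0.2973, 0.0889]
tool_rot: [[-0.966, -0.259, 0.001], [-0.259, 0.966, 0.0], [-0.001, 0.0, -1.0]]
ft_force: [0.1, -0.4, -0.4]
grip_width: 0.0594
```

move_arm(
  moves=[
    [1,0,1.5,0],
    [1,0,1.5,0],
    [1,0,1.5,0],
    [1,0,1.5,0],
    [1,0,1.5,0],
    [1,0,1.5,0],
    [1,0,1.5,0],
  ],
  grip=0.8,
  grip_force=45,
)

```text
time_s: 41.0
position: [0.4039, 0.297, 0.0872]
tool_rot: [[-0.966, -0.259, 0.001], [-0.259, 0.966, 0.0], [-0.001, 0.0, -1.0]]
ft_force: [-0.7, -1.0, 5.5]
grip_width: 0.0325
```

Run:
```python
from h import *
s=env.observe();print(s['position']);print(plan([.6305,-.0569,.17],np.radians(15)))
```

```text
[0.4039 0.297  0.0872]
(array([-127.4, -400.5,  -82.7]), -0.0001)
```

move_arm(
  moves=[
    [0,0,-4,0],
    [0,0,-14,0],
    [0,0,-30,0],
    [0,-2,-48,0],
    [0,-8,-64,0],
    [0,-20,-76,0],
    [-2,-40,-82,0],
    [-5,-68,-82,0],
    [-10,-98,-82,0],
    [-17,-130,-82,0],
    [-26,-162,-82,0],
    [-37,-195,-82,0],
    [-50,-228,-82,0],
    [-64,-260,-82,0],
    [-80,-292,-82,0],
    [-95,-323,-82,0],
    [-108,-351,-82,0],
    [-118,-376,-82,0],
    [-125,-393,-82,0],
    [-127.4,-400.5,-82,0],
  ],
)

```text
time_s: 43.0
position: [0.6307, -0.059, 0.1686]
tool_rot: [[-0.966, -0.257, -0.001], [-0.257, 0.966, 0.0], [0.001, 0.0, -1.0]]
ft_force: [0.4, 0.3, -0.8]
grip_width: 0.032
```

Run:
```python
from h import *
s=env.observe();print(s['position'],s['grip_width']);print(plan([.6305,-.0569,.0925],np.radians(15)))
```

```text
[ 0.6307 -0.059   0.1686] 0.03195635162942567
(array([-0.4,  2. , 76.1]), -0.0018)
```

move_arm(
  moves=[
    [0,0,0,0],
    [0,0,0,0],
    [0,0,5,0],
    [0,0,18,0],
    [0,0,34,0],
    [0,0,48,0],
    [0,0,58,0],
    [0,0,66,0],
    [0,0,71,0],
    [0,0,73,0],
    [0,0,73,0],
    [0,0,73,0],
  ],
)

```text
time_s: 44.2
position: [0.6306, -0.057, 0.0964]
tool_rot: [[-0.966, -0.259, 0.001], [-0.259, 0.966, -0.0], [-0.001, -0.0, -1.0]]
ft_force: [-0.5, 1.1, -1.3]
grip_width: 0.0323
```

Run:
```python
from h import *
s=env.observe();print(s['position'],s['grip_width']);print(plan([.6305,-.0569,.0912],np.radians(15)))
b=env.get_image('wrist');cm=cam('wrist')
cv2.imwrite('pics/w22.png',b[:,:,::-1])
```

```text
[ 0.6306 -0.057   0.0964] 0.032329811369309666
(array([0. , 0.2, 5.2]), -0.0001)
```

View pics/w22.png

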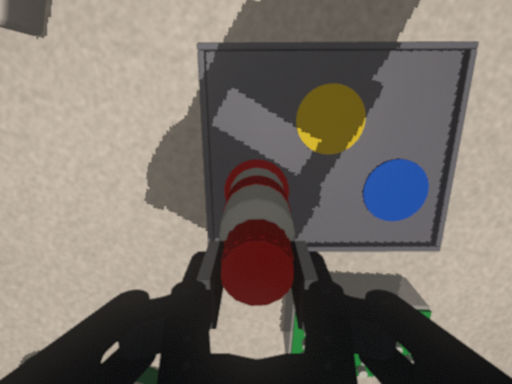

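Centred over the red pad, the same view as before the pick. I'll lower to contact and release.

move_arm(
  moves=[
    [0,0,1.5,0],
    [0,0,3,0],
    [0,0,4,0],
    [0,0,4.7,0],
    [0,0,5.2,0],
    [0,0,5.6,0],
    [0,0,5.6,0],
  ],
)

```text
time_s: 44.95
position: [0.6307, -0.057, 0.0913]
tool_rot: [[-0.966, -0.259, 0.002], [-0.259, 0.966, -0.0], [-0.001, -0.001, -1.0]]
ft_force: [-1.4, 0.3, 6.2]
grip_width: 0.0323
```

move_arm(
  moves=[
    [0,0,0,0],
    [0,0,0,0],
    [0,0,0,0],
    [0,0,0,0],
    [0,0,-5,0],
    [0,0,-20,0],
    [0,0,-45,0],
    [0,0,-70,0],
    [0,0,-90,0],
    [0,0,-95,0],
    [0,0,-95,0],
    [0,0,-95,0],
  ],
  grip=0.3,
)

```text
time_s: 46.15
position: [0.6299, -0.0568, 0.1841]
tool_rot: [[-0.966, -0.259, -0.002], [-0.259, 0.966, 0.001], [0.002, 0.001, -1.0]]
ft_force: [-0.3, -1.3, -0.2]
grip_width: 0.0595
```

Run:
```python
from h import *
s=env.observe();print(s['position'],plan([.4875,.2852,.18],np.radians(15)),plan([.4875,.2852,.0873],np.radians(15)))
b=env.get_image('wrist');cm=cam('wrist')
print(cap_fit('w',b,cm,'red',(.631,-.057)))
cv2.imwrite('pics/w23.png',b[:,:,::-1])
```

```text
[ 0.6299 -0.0568  0.1841] (array([ 49. , 367.2,   4.6]), -0.0001) (array([ 48.9, 367.1,  97.3]), -0.0001)
(array([ 0.6296, -0.0585]), np.int32(1869), 2006.6104093132308)
```

View pics/w23.png

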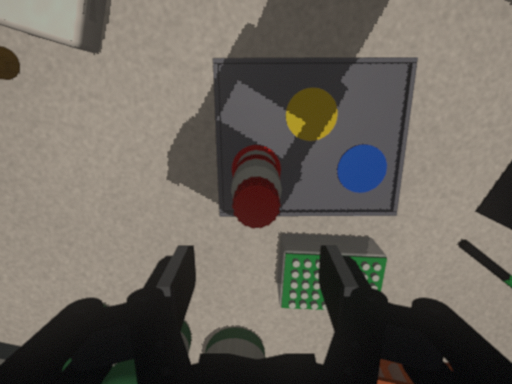

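Red stands upright and centred on its pad. Yellow is next.

move_arm(
  moves=[
    [1,8,0,0],
    [4,30,0,0],
    [9,64,0,0],
    [14,104,0,0],
    [20,146,0,0],
    [25,188,0,0],
    [31,230,0,0],
    [36,270,0,0],
    [41,306,0,0],
    [45,336,0,0],
    [48,357,0,0],
    [49,367,8,0],
    [49,367.1,28,0],
    [49,367.1,50,0],
    [49,367.1,70,0],
    [49,367.1,84,0],
    [49,367.1,92,0],
    [49,367.1,96,0],
    [49,367.1,97.3,0],
    [49,367.1,97.3,0],
  ],
)

```text
time_s: 48.2
position: [0.4883, 0.2849, 0.0884]
tool_rot: [[-0.966, -0.259, 0.001], [-0.259, 0.966, 0.0], [-0.001, 0.0, -1.0]]
ft_force: [-0.2, 0.5, -0.1]
grip_width: 0.0597
```

Run:
```python
from h import *
s=env.observe();print(s['position'],s['ft_force'],plan([.4875,.2852,.0873],np.radians(15)))
cv2.imwrite('pics/w24.png',env.get_image('wrist')[:,:,::-1])
```

```text
[0.4883 0.2849 0.0884] [-0.2147  0.5168 -0.1343] (array([0.7, 0.4, 1.1]), -0.0002)
```

View pics/w24.png

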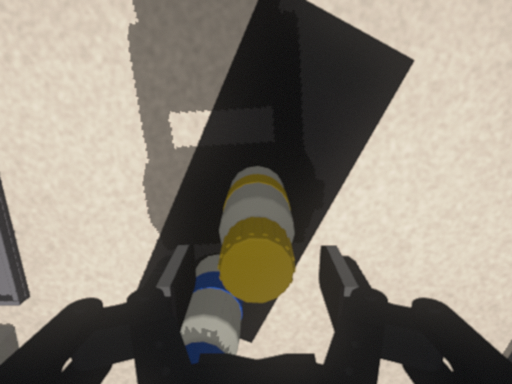

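move_arm(
  moves=[
    [0.7,0.4,1,0],
    [0.7,0.4,1,0],
    [0.7,0.4,1,0],
    [0.7,0.4,1,0],
    [0.7,0.4,1,0],
    [0.7,0.4,1,0],
    [0.7,0.4,1,0],
  ],
  grip=0.8,
)

```text
time_s: 48.95
position: [0.4876, 0.2853, 0.0875]
tool_rot: [[-0.966, -0.259, 0.001], [-0.259, 0.966, 0.0], [-0.001, 0.0, -1.0]]
ft_force: [-1.0, -1.4, 5.8]
grip_width: 0.0323
```

Run:
```python
from h import *
s=env.observe();print(s['position']);print(plan([.5598,-.0162,.16],np.radians(15)))
```

```text
[0.4876 0.2853 0.0875]
(array([   8.2, -309.9,  -72.5]), -0.0001)
```

move_arm(
  moves=[
    [0,0,-4,0],
    [0,0,-14,0],
    [0,0,-30,0],
    [0,0,-48,0],
    [0,-3,-64,0],
    [1,-12,-72,0],
    [1,-30,-73,0],
    [2,-56,-73,0],
    [3,-86,-73,0],
    [3,-118,-73,0],
    [4,-150,-73,0],
    [5,-182,-73,0],
    [6,-212,-73,0],
    [6,-240,-73,0],
    [7,-265,-73,0],
    [8,-286,-73,0],
    [8,-301,-73,0],
    [8.2,-308,-73,0],
    [8.2,-310,-73,0],
    [8.2,-310,-73,0],
  ],
)

```text
time_s: 50.95
position: [0.5594, -0.016, 0.16]
tool_rot: [[-0.966, -0.259, -0.0], [-0.259, 0.966, 0.0], [0.0, 0.0, -1.0]]
ft_force: [-0.2, -0.4, -2.8]
grip_width: 0.0323
```

move_arm(
  moves=[
    [0,0,4,0],
    [0,0,15,0],
    [0,0,30,0],
    [0,0,44,0],
    [0,0,54,0],
    [0,0,60,0],
    [0,0,64,0],
    [0,0,66,0],
    [0,0,66,0],
    [0,0,66,0],
  ],
)

```text
time_s: 51.95
position: [0.5597, -0.0164, 0.0944]
tool_rot: [[-0.966, -0.259, 0.001], [-0.259, 0.966, -0.0], [-0.001, -0.0, -1.0]]
ft_force: [-0.2, -0.5, -2.3]
grip_width: 0.0322
```

Run:
```python
from h import *
s=env.observe();print(s['position'],s['grip_width']);print(plan([.5598,-.0162,.0915],np.radians(15)))
cv2.imwrite('pics/w25.png',env.get_image('wrist')[:,:,::-1])
```

```text
[ 0.5597 -0.0164  0.0944] 0.03218912963156186
(array([-0.1,  0.2,  2.9]), -0.0001)
```

View pics/w25.png

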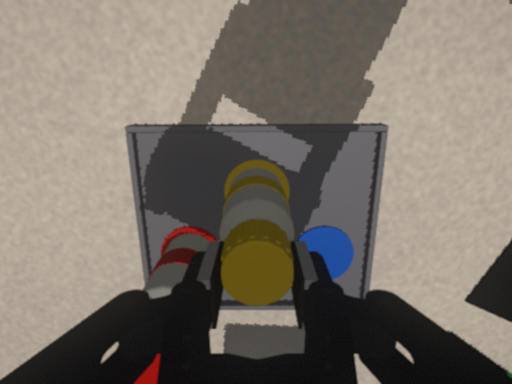

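move_arm(
  moves=[
    [0,0.2,1,0],
    [0,0.2,1.8,0],
    [0,0.2,2.5,0],
    [0,0.2,3,0],
    [0,0.2,3.3,0],
    [0,0.2,3.3,0],
  ],
)

```text
time_s: 52.6
position: [0.5599, -0.0163, 0.0915]
tool_rot: [[-0.966, -0.259, 0.002], [-0.259, 0.966, -0.0], [-0.001, -0.001, -1.0]]
ft_force: [-1.1, 0.4, 6.1]
grip_width: 0.0323
```

move_arm(
  moves=[
    [0,0,0,0],
    [0,0,0,0],
    [0,0,0,0],
    [0,0,0,0],
    [0,0,-5,0],
    [0,0,-20,0],
    [0,0,-45,0],
    [0,0,-70,0],
    [0,0,-90,0],
    [0,0,-95,0],
    [0,0,-95,0],
    [0,0,-95,0],
  ],
  grip=0.3,
)

```text
time_s: 53.8
position: [0.559, -0.0161, 0.1847]
tool_rot: [[-0.966, -0.259, -0.002], [-0.259, 0.966, 0.0], [0.002, 0.001, -1.0]]
ft_force: [-0.5, 0.4, -0.3]
grip_width: 0.0597
```

Run:
```python
from h import *
s=env.observe();print(s['position'],plan([.5717,.2721,.0873],np.radians(15)))
b=env.get_image('wrist');cm=cam('wrist')
print(cap_fit('w',b,cm,'yellow',(.56,-.0162)))
cv2.imwrite('pics/w26.png',b[:,:,::-1])
```

```text
[ 0.559  -0.0161  0.1847] (array([-87. , 275. ,  97.5]), -0.0001)
(array([ 0.559 , -0.0185]), np.int32(1906), 1996.9222315753577)
```

View pics/w26.png

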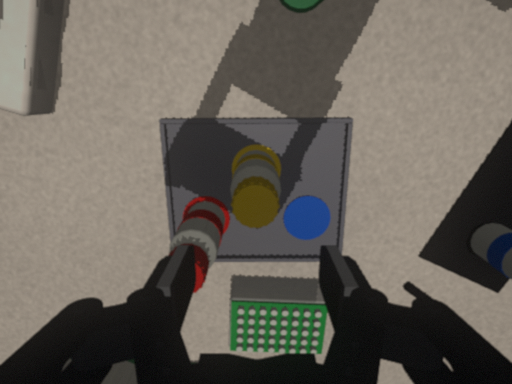

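Yellow is placed. Now blue.

move_arm(
  moves=[
    [-3,8,0,0],
    [-9,30,0,0],
    [-19,60,0,0],
    [-31,97,0,0],
    [-43,136,0,0],
    [-55,175,0,0],
    [-67,212,0,0],
    [-77,243,0,0],
    [-84,264,0,0],
    [-87,274,6,0],
    [-87,275,26,0],
    [-87,275,50,0],
    [-87,275,70,0],
    [-87,275,84,0],
    [-87,275,92,0],
    [-87,275,96,0],
    [-87,275,97.5,0],
    [-87,275,97.5,0],
    [-87,275,97.5,0],
  ],
)

```text
time_s: 55.75
position: [0.5727, 0.272, 0.0889]
tool_rot: [[-0.966, -0.259, 0.001], [-0.259, 0.966, 0.0], [-0.001, 0.0, -1.0]]
ft_force: [0.1, -0.1, -0.8]
grip_width: 0.0596
```

Run:
```python
from h import *
s=env.observe();print(s['position'],s['ft_force'],plan([.5718,.2722,.0873],np.radians(15)))
cv2.imwrite('pics/w27.png',env.get_image('wrist')[:,:,::-1])
```

```text
[0.5727 0.272  0.0889] [ 0.1451 -0.1154 -0.8488] (array([0.8, 0.4, 1.5]), -0.0002)
```

View pics/w27.png

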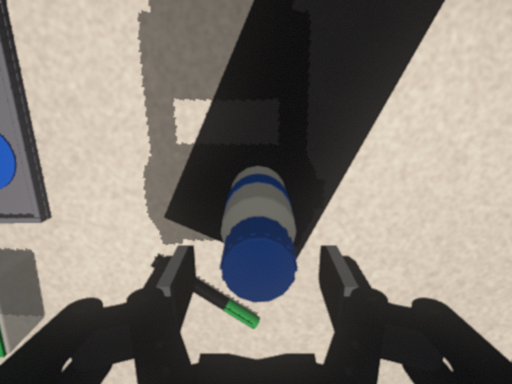

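move_arm(
  moves=[
    [0.8,0.4,1.4,0],
    [0.8,0.4,1.4,0],
    [0.8,0.4,1.4,0],
    [0.8,0.4,1.4,0],
    [0.8,0.4,1.4,0],
    [0.8,0.4,1.4,0],
    [0.8,0.4,1.4,0],
  ],
  grip=0.8,
)

```text
time_s: 56.5
position: [0.5717, 0.2722, 0.0871]
tool_rot: [[-0.966, -0.259, 0.001], [-0.259, 0.966, 0.0], [-0.001, 0.0, -1.0]]
ft_force: [0.5, 0.9, 4.1]
grip_width: 0.0324
```

Run:
```python
from h import *
s=env.observe();print(s['position']);print(plan([.6004,.0549,.17],np.radians(15)))
```

```text
[0.5717 0.2722 0.0871]
(array([  28.4, -217.4,  -82.9]), -0.0)
```

move_arm(
  moves=[
    [0,0,-4,0],
    [0,0,-14,0],
    [0,0,-30,0],
    [0,0,-48,0],
    [0,-2,-66,0],
    [1,-9,-78,0],
    [3,-22,-83,0],
    [5,-40,-83,0],
    [8,-63,-83,0],
    [11,-89,-83,0],
    [15,-116,-83,0],
    [19,-143,-83,0],
    [22,-168,-83,0],
    [25,-189,-83,0],
    [27,-205,-83,0],
    [28.4,-214,-83,0],
    [28.4,-217.4,-83,0],
    [28.4,-217.4,-83,0],
    [28.4,-217.4,-83,0],
  ],
)

```text
time_s: 58.4
position: [0.6002, 0.0555, 0.1698]
tool_rot: [[-0.966, -0.26, -0.0], [-0.26, 0.966, 0.0], [0.0, 0.0, -1.0]]
ft_force: [0.2, 0.5, -1.2]
grip_width: 0.0324
```

move_arm(
  moves=[
    [0,0,4,0],
    [0,0,15,0],
    [0,0,32,0],
    [0,0,49,0],
    [0,0,61,0],
    [0,0,69,0],
    [0,0,73,0],
    [0,0,75,0],
    [0,0,76,0],
    [0,0,76,0],
    [0,0,76,0],
  ],
)

```text
time_s: 59.5
position: [0.6005, 0.0547, 0.0942]
tool_rot: [[-0.966, -0.259, 0.001], [-0.259, 0.966, -0.0], [-0.001, -0.0, -1.0]]
ft_force: [-0.6, -0.6, -1.1]
grip_width: 0.0322
```

Run:
```python
from h import *
s=env.observe();print(s['position'],s['grip_width']);print(plan([.6004,.0549,.0911],np.radians(15)))
cv2.imwrite('pics/w28.png',env.get_image('wrist')[:,:,::-1])
```

```text
[0.6005 0.0547 0.0942] 0.032205257051813416
(array([0.1, 0.2, 3.1]), -0.0001)
```

View pics/w28.png

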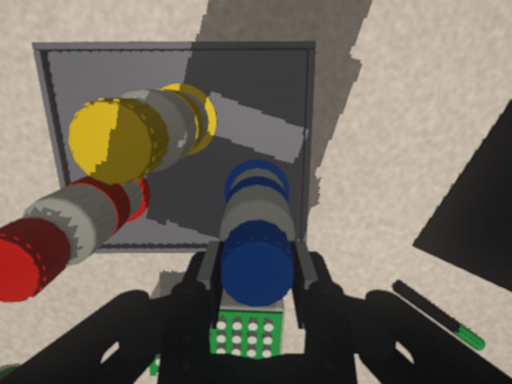

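move_arm(
  moves=[
    [0,0.2,1,0],
    [0,0.2,1.8,0],
    [0,0.2,2.5,0],
    [0,0.2,3.1,0],
    [0,0.2,3.5,0],
    [0,0.2,3.5,0],
  ],
)

```text
time_s: 60.15
position: [0.6006, 0.055, 0.0911]
tool_rot: [[-0.966, -0.259, 0.001], [-0.259, 0.966, 0.0], [-0.001, -0.0, -1.0]]
ft_force: [-0.8, 0.9, 5.6]
grip_width: 0.0322
```

Contact. I'll release, rise and retreat left so the cameras have a clear view.

move_arm(
  moves=[
    [0,0,0,0],
    [0,0,0,0],
    [0,0,0,0],
    [0,0,0,0],
    [0,0,-5,0],
    [0,0,-20,0],
    [0,0,-45,0],
    [0,0,-75,0],
    [0,0,-100,0],
    [0,0,-115,0],
    [0,15,-120,0],
    [0,45,-120,0],
    [0,85,-120,0],
    [0,130,-120,0],
    [0,175,-120,0],
    [0,215,-120,0],
    [0,245,-120,0],
    [0,260,-120,0],
    [0,260,-120,0],
    [0,260,-120,0],
  ],
  grip=0.3,
)

```text
time_s: 62.15
position: [0.5331, 0.3054, 0.21]
tool_rot: [[-0.966, -0.259, -0.0], [-0.259, 0.966, -0.001], [0.001, -0.0, -1.0]]
ft_force: [0.0, -0.7, -0.7]
grip_width: 0.0596
```

Run:
```python
from h import *
s=env.observe();print(s['time_s'],s['position'])
G={'red':(.628,-.055),'yellow':(.557,-.018),'blue':(.6,.055)}
for n in ['top','scene']:
    cm=cam(n);im=env.get_image(n);cv2.imwrite(f'pics/{n}30.png',im[:,:,::-1])
    for k in G: print(n,k,*cap_fit(n,im,cm,k,G[k]))
t=cv2.imread('pics/top30.png');cv2.imwrite('pics/t30c.png',cv2.resize(t[125:275,180:420],None,fx=3.3,fy=3.3,interpolation=2))
```

```text
62.15 [0.5331 0.3054 0.21  ]
top red [ 0.6317 -0.0576] 210 229.2137380496133
top yellow [ 0.5608 -0.0172] 216 225.74647366942372
top blue [0.6021 0.0555] 195 228.20573556108866
scene red [ 0.6319 -0.0569] 334 350.522540029604
scene yellow [ 0.5616 -0.0167] 315 323.26722971198615
scene blue [0.6029 0.0556] 334 362.17454813281074
```

View pics/t30c.png

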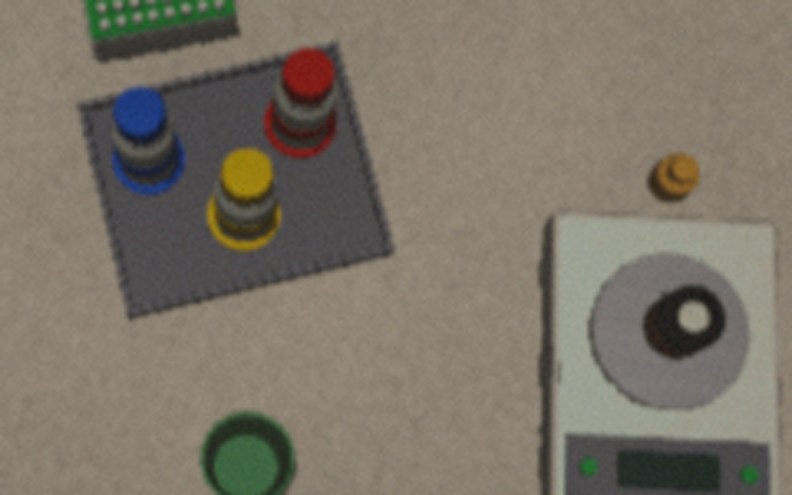

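View pics/scene30.png

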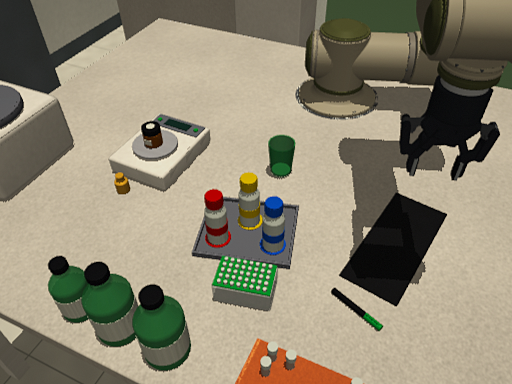

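Run:
```python
from h import *
print(env.close_job())
```

```text
the job is handed in; nothing more can be done
None
```

The job is done and handed in at about 62 s of the 152 s allowed. I moved all three bottles to the mat and set the jar on the balance pan while they waited there. Then I put red, yellow and blue back on their own pads.

- **Bottles:** in the final top and scene pictures all three stand upright. Their positions are within about 1 to 1.5 mm of where each camera saw them at the start.
- **Jar:** it stands upright on the pan. The top camera puts it about 2.5 mm off the pan's middle. A wrist view gave about 5 mm, so the two disagree slightly.
- **Forces:** setting things down peaked at about 8 N at the wrist.
- **Beaker:** the arm never went near it, and it looks unmoved in the final pictures; I did not measure it.
- **Finger length:** the fingertips looked 24 to 35 mm behind the stated tool point, more than the 13 mm given. I therefore gripped lower than planned, and every grip held.

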